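# Ballast a split lure body and hold it closed

## Robot

A 6-joint arm with a two-finger parallel gripper is mounted at the origin on the work surface. World frame = base frame: x ahead of the robot, y to its left, z up, the work surface at z = 0. Lengths are in m, angles in rad, forces in N, time in s.
With the tool pointing down it reaches from about 0.4 to 0.825 m from the base axis. Payload 7 kg.
Tool frame: the origin (TCP) lies between the finger pads; the fingertips stand 22 mm ahead of it and the grasp point (between the pads) lies 3 mm ahead of it; z points along the fingers, y is the direction in which the jaws open and shut (so a half turn about z gives the same grasp; the last joint's range is limited). The gripper opens to 88 mm and grips with 3 to 60 N. Pads are 19 mm wide; open, the fingers measure 130 mm over their backs; the gripper's body (78 mm by 193 mm) begins 47 mm behind the grasp point.
Start: joints at [-0.858, 0.359, 0.012, 0, -1.224, -0.288], TCP at [0.278, -0.615, 0.249] pointing down, gripper open.
Joint ranges: [-3.07, 3.07], [-1.43, 2.12], [-1.02, 1.25], [-3.03, 1.67], [-3.05, -0], [-3.03, 3.03]. Speed limits (rad/s): [2.39, 2.39, 3.01, 3.14, 3.14, 3.14].

## Interface

Orientations are given as [roll, pitch, yaw] about the fixed x, y, z axes, in that order (R = Rz(yaw) Ry(pitch) Rx(roll)).
In Python, from station import arm, optics gives the robot as it stands. The module is installed in compiled form; this text tells all that it offers.
- The arm moves only by the tool jog_arm, never from a script. Its argument "motion" is a list that holds one entry, the list of rows, each a list of 7 numbers: the shift along the tool's x, y, z in m, then the turn, a rotation vector about the tool's x, y, z in degrees, then the finger opening in m, from 0 to 0.0876. In form: [[[x, y, z, rx, ry, rz, grip], ...]]. A call has 1 to 8 rows; each row is the pose to reach, as a shift and turn from the pose measured when the call began, along the tool's axes at that moment; what a row does not reach only later rows make up. A row lasts 1/10 s, in which the tool goes at most 50 mm and 8.59 degrees, less where a joint would pass 70% of its speed; a pose out of reach is approached as far as the arm can. A call with a gripper value outside its range is refused whole. The fingers move at their own pace and stop on an object; "newtons" is the grip in N (left out, the last holds). Time passes only in rows, so rows that repeat a pose let the fingers close. It gives the time, the measured TCP pose, the force and the opening at its end, in the units of the state.
- arm.get_state(): the state, without advancing time (a new reading comes with each control period).
- optics.grab_frame(name): name is "side" or "top" or "wrist"; returns the picture (420x560x3 uint8, red, green, blue); there is no depth.
- optics.camera_model(name): a dict with "mtx" (3x3 intrinsics, pixels), "D" ([k1, k2, p1, p2, k3] as OpenCV has them; the pictures are not rectified), "R" (3x3) and "t" (3): a world point X has camera coordinates R X + t; the wrist camera has in their place "mount" (4x4, takes a point from camera to tool coordinates, whose origin is the TCP and whose axes are the flange's). Camera axes: x right, y down, z forward; pixel columns grow to the right and rows downward; lengths in m; the calibration is good to about 2 mm. A picture is of the moment at which its call begins: read the wrist's pose just before it. camera_model takes no time and is no camera call.
- arm.job_done(): hands the job in, once; it reports no verdict.
The state is a dict: "t": time; "q": joint angles; "qd": joint speeds; "joint_efforts": joint torques, N m; "eef_pos": TCP position; "ee_rot": TCP orientation; "force": force on the tool from outside, world axes, zero at the start; "moment": the same for the moment, N m; "width": finger opening in m.
Only numpy, scipy, OpenCV 4.12 (cv2) and the standard library are available. Lean on these libraries where they do the work, as an engineer would, in place of code of your own. Each camera call takes 0.05 s, during which the arm holds its last target.

## Task

Use the scoop to take at least three of the four lead balls from the tray and tip them into the ballast pocket of the lower half of the wooden lure, then put the scoop back in the tray. Close the lure: set the upper half over the lower one, head to head, fully down on both dowels, and press it down firmly. Finish while still gripping the upper half and pressing the halves together - do not let go - and leave the reel, jar and spool where they are.

Things in the scene. Friction and masses are not known exactly. Their poses are not given: they have to be found in the camera images.
- lower_half: Lower half of a fish-shaped wooden lure, glue face up, in a plywood cradle screwed to the bench (210 x 104 mm; fixed, its top 14 mm below the glue face). Lure 230 mm long, 62 mm across back to belly, glue face 46 mm above the bench. Origin: on the bench under its middle. x: towards the head (blunter point; the tail end is a narrow square cut), y: towards its back, z: up.
- pocket (a point): Centre of the mouth of the ballast pocket, at the height of the glue face. The pocket is a rectangular recess 76 mm along the lure's x by 38 mm along its y, 13 mm deep, open upward. Axes as lower_half.
- dowel_head (a point): Foot of the head-end dowel, on the glue face (75 mm towards the head from the lure's middle). Both dowels are 8 mm thick and stand 11 mm up from the glue face, the last 5 mm tapered to 4 mm.
- dowel_tail (a point): Foot of the tail-end dowel, on the glue face (80 mm towards the tail from the lure's middle).
- upper_half: Loose upper half of the lure, glue face down on the bench: same outline (230 x 62 mm), 28 mm thick, rounded above, about 0.16 kg. Eye socket and gill line near the head. Sides upright for 16 mm; over the middle 50 mm flat, parallel, 62 mm apart: grip there, across y. Pocket 9 mm deep below. Origin: centre of the glue face. x: to the head, y: to the back, z: up; closed, axes as lower_half.
- hole_head (a point): Mouth of the head-end dowel hole in the underside of the upper half (10 mm wide, 13 mm deep); goes over dowel_head, the two points meeting when closed.
- hole_tail (a point): Mouth of the tail-end dowel hole in the underside of the upper half (same size); goes over dowel_tail.
- tray: Wooden tray fixed to the bench, holding the scoop and the lead balls. Inside 192 x 60 mm at the floor; the long sides flare to 74 mm apart at the rim, the end walls are upright and 6 mm thick; the two far corners are cut off at 45 degrees by 14 mm. Floor 6 mm, rim 30 mm above the bench; 204 x 88 mm outside. Origin: centre of its underside. x: along its length, towards the end where the balls lie; z: up.
- scoop: Cast aluminium hand scoop with a wooden handle, about 80 g, resting in the tray with its open nose towards the balls. Bowl 64 mm long, 54 mm wide (50 mm inside), floor 2 mm thick, back wall 24 mm high, cheeks sloping down to 24 mm behind the lip; floor thinned to a sharp lip and cornered off to 30 mm wide at the nose. Origin: centre of the bowl's underside. x: towards the nose, z: up.
- scoop_grip (a point): Middle of the scoop's handle, the place to grip it across the scoop's y: 62 mm behind and 73 mm above the scoop's origin. The handle is a bar 18 mm wide (scoop's y), 20 mm deep and 76 mm long that leans back 30 degrees from upright.
- scoop_bowl (a point): Middle of the space inside the scoop's bowl, 12 mm above its underside.
- scoop_lip (a point): Middle of the scoop's front lip, on its underside, 32 mm ahead of the scoop's origin.
- ball0: Lead ball, 12.5 mm across, 12 g, smooth, rolls on a slope above about 8 degrees. Origin: its centre.
- ball1: Lead ball, 12.5 mm across, 12 g, smooth, rolls on a slope above about 8 degrees. Origin: its centre.
- ball2: Lead ball, 12.5 mm across, 12 g, smooth, rolls on a slope above about 8 degrees. Origin: its centre.
- ball3: Lead ball, 12.5 mm across, 12 g, smooth, rolls on a slope above about 8 degrees. Origin: its centre.
- reel: Bystander: dark metal fly reel lying on its side, 92 mm across, 34 mm thick. Origin: centre of its underside.
- finish_jar: Bystander: small amber glass jar, 48 mm across, 55 mm high. Origin: centre of its underside.
- thread_spool: Bystander: thread spool standing on end, 38 mm across, 40 mm high. Origin: centre of its underside.
There are look-alikes about, which are no part of the job. What is shaped like the scoop but yellow is not meant. What is shaped like the upper_half but black is not meant.

How it is judged:
By the outcome, as a careful person would: the job done as asked, in the order asked, and still so for the second after the job is handed in, while the arm keeps its last pose, push and grip.
It also fails if it takes over 72 s, if anything falls off the work surface, if the arm or the gripper's body presses on something with over 40 N, if the wrist force passes 120 N, or if a joint passes its speed limit or range.

## Working session

There is one attempt and no reset: what is moved stays moved. The work goes in short steps, Python scripts to look and compute and a tool call to move; the robot and the scene stay as the last step left them, time stands still between calls to the robot, and variables do not carry over. Pictures are saved under pics/ and viewed, and the job is handed in when it is done.

Besides the shell and the picture viewer there is one more tool, called after "Call:" as name(argument=value, ...), one argument or row to a line, values as JSON. jog_arm: Moves the arm, as the interface text tells. Its arguments: {"type":"object","properties":{"motion":{"type":"array","items":{"type":"array","items":{"type":"array","items":{"type":"number"}}}},"newtons":{"type":"number"}},"required":["motion"]}

```bash
mkdir -p pics; ls; python3 - <<'E'
from station import arm, optics
import cv2, numpy as np
s=arm.get_state(); print(s)
for n in ("side","top","wrist"):
    f=optics.grab_frame(n); cv2.imwrite(f"pics/a_{n}.png",f[:,:,::-1])
    m=optics.camera_model(n); print(n,{k:np.round(v,4).tolist() for k,v in m.items()})
E
```

```text
pics
{'t': 0.0, 'q': array([-8.57908910e-01,  3.59377380e-01,  1.10916124e-02, -3.64556821e-04,
       -1.22409729e+00, -2.88061355e-01]), 'qd': array([ 3.62664636e-05, -1.15648277e-04, -7.69972999e-04, -1.37591281e-03,
       -6.14670007e-04,  1.30840424e-03]), 'joint_efforts': array([ 1.55980331e-03, -5.82714736e+01,  2.93058157e+01,  6.99683771e+00,
        6.84496423e-03, -1.33444414e-04]), 'eef_pos': array([ 0.27799058, -0.61461548,  0.24764046]), 'ee_rot': array([ 3.13997393e+00, -1.22236545e-04, -2.71689064e+00]), 'force': array([ 0.05234979, -0.991358  , -0.73401648]), 'moment': array([ 0.02548297,  0.03580416, -0.02175753]), 'width': 0.08756517849154717}
side {'mtx': [[534.4013, 0.0, 280.6362], [0.0, 534.4013, 208.89], [0.0, 0.0, 1.0]], 'D': [-0.0462, 0.0, 0.0, 0.0, 0.0], 'R': [[-0.8342, -0.5514, 0.0049], [-0.4299, 0.6447, -0.6321], [0.3454, -0.5295, -0.7748]], 't': [0.4658, 0.2865, 1.4306]}
top {'mtx': [[521.7611, 0.0, 280.0137], [0.0, 521.7611, 207.6698], [0.0, 0.0, 1.0]], 'D': [0.0613, 0.0, 0.0, 0.0, 0.0], 'R': [[-0.0209, -0.9997, 0.008], [-0.9927, 0.0198, -0.1189], [0.1187, -0.0104, -0.9929]], 't': [-0.0076, 0.5699, 1.2751]}
wrist {'mtx': [[329.5165, 0.0, 276.9092], [0.0, 329.5165, 205.9929], [0.0, 0.0, 1.0]], 'D': [0.0195, 0.0, 0.0, 0.0, 0.0], 'mount': [[0.0003, -0.9599, -0.2803, 0.076], [1.0, 0.0001, 0.0008, -0.0003], [-0.0007, -0.2803, 0.9599, -0.1352], [0.0, 0.0, 0.0, 1.0]]}
```

View pics/a_top.png

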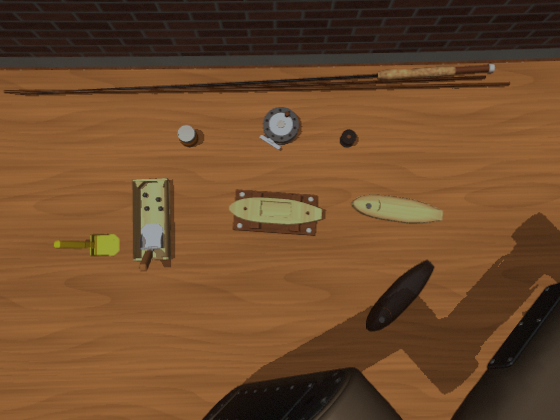

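View pics/a_side.png

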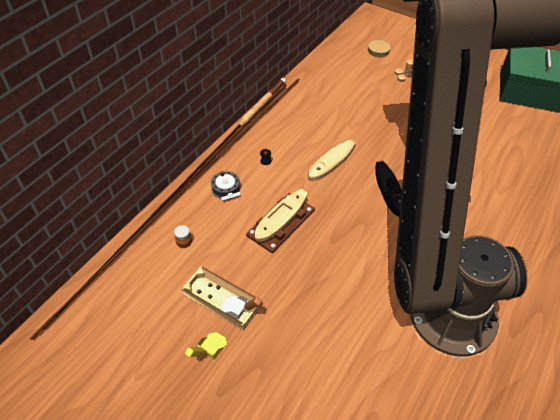

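View pics/a_wrist.png

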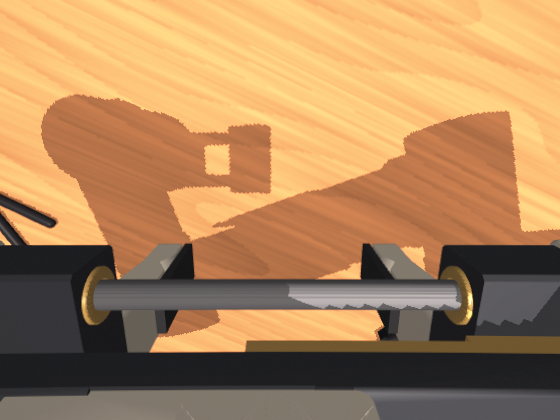

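Candidates for the scoop are silver with a wooden handle in the tray at (152,237) and yellow at (105,244), a decoy. For the upper half they are pale wood with an eye at (398,209) and black at (400,296), a decoy. I pick silver and pale, and check both in close crops.

```bash
cat > h.py <<'E'
import cv2, numpy as np
from station import arm, optics
from scipy.spatial.transform import Rotation as Rn
def cam(name, state=None):
    m=optics.camera_model(name)
    if 'R' in m: return m['mtx'],np.array(m['D']),np.array(m['R']),np.array(m['t']).ravel()
    s=state; T=np.eye(4); T[:3,:3]=Rn.from_euler('xyz',s['ee_rot']).as_matrix(); T[:3,3]=s['eef_pos']
    W=np.linalg.inv(T@np.array(m['mount'])); return m['mtx'],np.array(m['D']),W[:3,:3],W[:3,3]
def ray(c,uv):
    K,D,R,t=c
    p=cv2.undistortPoints(np.array(uv,float).reshape(-1,1,2),K,D).reshape(-1,2)
    d=np.c_[p,np.ones(len(p))]@R   # R^T d
    return -R.T@t, d
def plane(c,uv,z):
    o,d=ray(c,uv); return o+d*((z-o[2])/d[:,2])[:,None]
def tri(c1,u1,c2,u2):
    o1,d1=ray(c1,u1);o2,d2=ray(c2,u2); out=[];gap=[]
    for a,b in zip(d1,d2):
        a=a/np.linalg.norm(a);b=b/np.linalg.norm(b)
        k=np.linalg.lstsq(np.c_[a,-b],o2-o1,rcond=None)[0]
        p,q=o1+k[0]*a,o2+k[1]*b; out.append((p+q)/2);gap.append(np.linalg.norm(p-q))
    return np.array(out),np.array(gap)
def proj(c,X):
    K,D,R,t=c; return cv2.projectPoints(np.array(X,float).reshape(-1,1,3),cv2.Rodrigues(R)[0],t,K,D)[0].reshape(-1,2)
def st():
    s=arm.get_state(); return s
def crop(f,x0,y0,x1,y1,k,name):
    cv2.imwrite('pics/'+name,cv2.resize(f[y0:y1,x0:x1,::-1],None,fx=k,fy=k,interpolation=cv2.INTER_CUBIC))
E
python3 - <<'E'
import cv2
from h import *
f=cv2.imread('pics/a_top.png')[:,:,::-1]
crop(f,45,170,185,275,5,'b1.png'); crop(f,220,180,460,240,3.3,'b2.png')
f=cv2.imread('pics/a_side.png')[:,:,::-1]
crop(f,175,260,275,335,7,'b3.png'); crop(f,240,130,365,250,5,'b4.png')
E
```

```text
(no output)
```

View pics/b1.png

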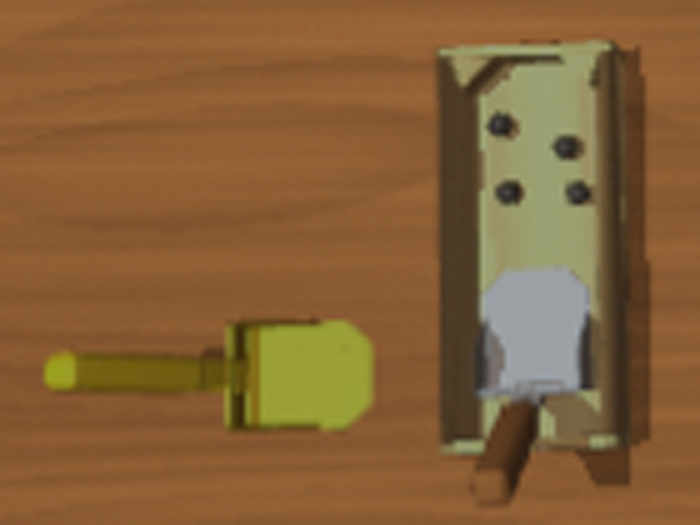

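View pics/b2.png

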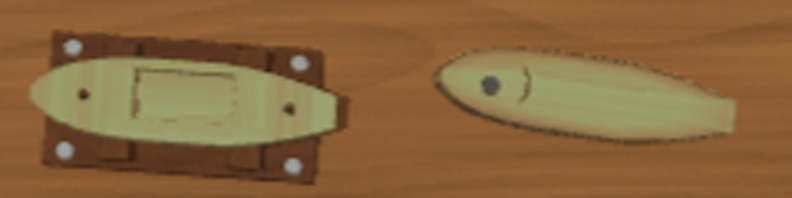

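View pics/b3.png

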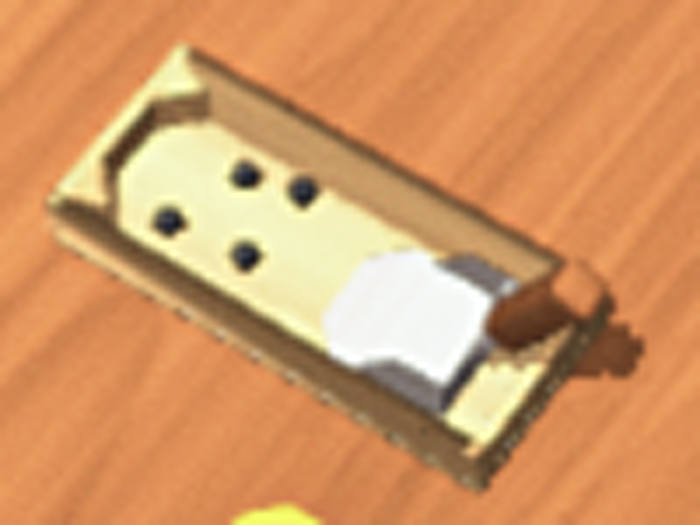

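View pics/b4.png

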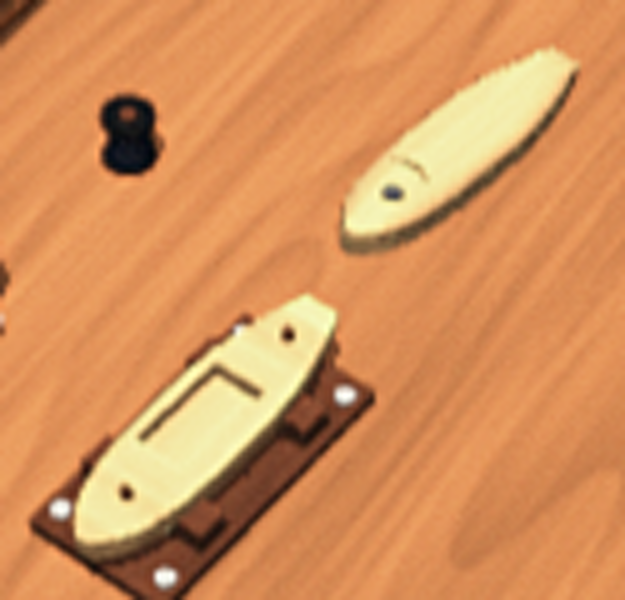

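```bash
python3 - <<'E'
from h import *
np.set_printoptions(precision=4,suppress=True)
ct=cam('top');cs=cam('side')
T=lambda p,o,k:np.array(p)/k+np.array(o)-0.5+0.5/k
rim=T([(440,48),(615,42),(443,450),(618,445)],(45,170),5); print('rim',plane(ct,rim,.03))
bt=T([(502,125),(567,147),(509,192),(578,192)],(45,170),5); print('balls',plane(ct,bt,.01225))
bs=T([(169,220),(245,176),(245,257),(303,191)],(175,260),7); print('balls side',plane(cs,bs,.01225))
print('lip',plane(ct,T([(537,268)],(45,170),5),.007))
print('handle top',tri(ct,T([(490,488)],(45,170),5),cs,T([(580,280)],(175,260),7)))
d=T([(83,95),(290,108)],(220,180),3.3); print('dowels top',plane(ct,d,.055))
d=T([(126,493),(288,333)],(240,130),5); print('dowels side',plane(cs,d,.055))
f=cv2.imread('pics/a_top.png')[:,:,::-1]
hsv=cv2.cvtColor(f,cv2.COLOR_RGB2HSV)
m=cv2.inRange(hsv,(20,40,60),(40,255,255)); m[:,:345]=0; m[:190]=0; m[230:]=0
c=max(cv2.findContours(m,0,2)[0],key=cv2.contourArea); print(cv2.minAreaRect(c),cv2.contourArea(c))
P=plane(ct,c.reshape(-1,2),.014); print('upper',cv2.minAreaRect((P[:,:2]*1000).astype(np.float32)))
print('eye',plane(ct,T([(490,86)],(220,180),3.3),.026), 'tailend',plane(ct,T([(735,115)],(220,180),3.3),.012),'head',plane(ct,T([(434,77)],(220,180),3.3),.01))
print(-ct[2].T@ct[3],-cs[2].T@cs[3])
E
```

```text
rim [[0.6496 0.3499 0.03  ]
 [0.6511 0.2626 0.03  ]
 [0.4482 0.3458 0.03  ]
 [0.4487 0.2601 0.03  ]]
balls [[0.6125 0.3231 0.0123]
 [0.6006 0.2903 0.0123]
 [0.5781 0.3193 0.0123]
 [0.5774 0.2846 0.0123]]
balls side [[0.6126 0.325  0.0123]
 [0.6003 0.2927 0.0123]
 [0.5777 0.3215 0.0123]
 [0.577  0.2855 0.0123]]
lip [[0.5396 0.3061 0.007 ]]
handle top (array([[0.4284, 0.3021, 0.1119]]), array([0.0007]))
dowels top [[ 0.5669  0.0679  0.055 ]
 [ 0.554  -0.0866  0.055 ]]
dowels side [[ 0.5653  0.0731  0.055 ]
 [ 0.5525 -0.0818  0.055 ]]
((397.8843994140625, 208.75143432617188), (89.10552215576172, 19.615379333496094), 8.746161460876465) 1316.5
upper ((563.35986328125, -318.7430419921875), (224.71214294433594, 50.42888641357422), 79.93167114257812)
eye [[ 0.5711 -0.2419  0.026 ]] tailend [[ 0.5465 -0.4313  0.012 ]] head [[ 0.5809 -0.2017  0.01  ]]
[ 0.4141 -0.0056  1.3338] [0.0177 0.8296 1.2873]
```

```bash
cat >> h.py <<'E'
def Rt(psi,lean=0):
    "tool pointing down, tool x at yaw psi, fingers leaning toward tool x by lean (deg)"
    return Rn.from_euler('z',psi)*Rn.from_euler('x',np.pi)*Rn.from_euler('y',lean,degrees=True)
def go(pos,R,s=None):
    s=s or arm.get_state(); R0=Rn.from_euler('xyz',s['ee_rot'])
    d=R0.inv().apply(np.array(pos)-s['eef_pos']); r=(R0.inv()*R).as_rotvec(degrees=True)
    n=max(np.linalg.norm(d)/.05,np.linalg.norm(r)/8.59)
    print('shift',np.round(d,4),'rot',np.round(r,2),'rows>=%.1f'%n); return d,r
E
python3 - <<'E'
from h import *
print(Rt(0,20).as_matrix())
go([.56,-.2,.30],Rt(-1.7))
E
```

```text
[[ 9.39692621e-01  0.00000000e+00  3.42020143e-01]
 [ 4.18853874e-17 -1.00000000e+00 -1.15079156e-16]
 [ 3.42020143e-01  1.22464680e-16 -9.39692621e-01]]
shift [-0.4278  0.2617 -0.0519] rot [ 7.000e-02  3.000e-02 -5.826e+01] rows>=10.1
```

Call:
jog_arm(
  motion=[
    [[-0.428, 0.262, -0.052, 0, 0, -58, 0.0876], [-0.428, 0.262, -0.052, 0, 0, -58, 0.0876], [-0.428, 0.262, -0.052, 0, 0, -58, 0.0876], [-0.428, 0.262, -0.052, 0, 0, -58, 0.0876], [-0.428, 0.262, -0.052, 0, 0, -58, 0.0876], [-0.428, 0.262, -0.052, 0, 0, -58, 0.0876], [-0.428, 0.262, -0.052, 0, 0, -58, 0.0876], [-0.428, 0.262, -0.052, 0, 0, -58, 0.0876]],
  ],
)

```text
t: 0.95
eef_pos: [0.5023, -0.2838, 0.2897]
ee_rot: [3.141, 0.001, -1.701]
force: [0.4, -0.2, -0.4]
width: 0.0875
```

```bash
python3 - <<'E'
from h import *
s=st(); f=optics.grab_frame('wrist'); cv2.imwrite('pics/c1.png',f[:,:,::-1])
print(s['t'],s['q'],s['eef_pos'],s['ee_rot'],s['force'])
go([.56,.10,.30],Rt(-1.655))
E
```

```text
0.95 [-1.76100313e-01  1.74365716e-01 -1.44490914e-01 -1.11710028e-03
 -1.25262805e+00  4.67020856e-02] [ 0.50233421 -0.28381621  0.28970382] [ 3.14095439e+00  1.09177987e-03 -1.70054473e+00] [ 0.37485531 -0.22155063 -0.35028358]
shift [-0.3833 -0.0042 -0.0089] rot [-0.1   0.1  -2.61] rows>=7.7
```

View pics/c1.png

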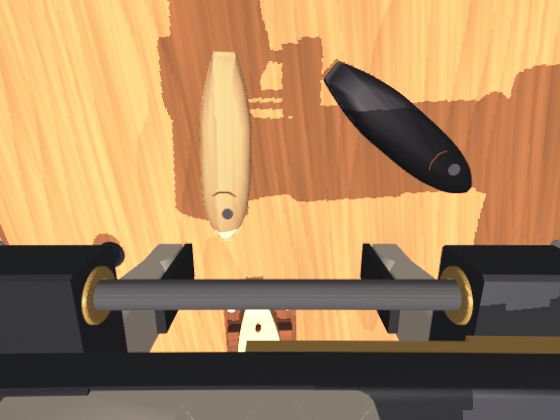

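The wooden upper half is clear, with its tail at (224,52) and head and eye at (227,214). The black decoy is at (400,130). Next I look at the lure.

Call:
jog_arm(
  motion=[
    [[-0.383, -0.004, -0.009, 0, 0, -2.6, 0.0876], [-0.383, -0.004, -0.009, 0, 0, -2.6, 0.0876], [-0.383, -0.004, -0.009, 0, 0, -2.6, 0.0876], [-0.383, -0.004, -0.009, 0, 0, -2.6, 0.0876], [-0.383, -0.004, -0.009, 0, 0, -2.6, 0.0876], [-0.383, -0.004, -0.009, 0, 0, -2.6, 0.0876], [-0.383, -0.004, -0.009, 0, 0, -2.6, 0.0876], [-0.383, -0.004, -0.009, 0, 0, -2.6, 0.0876]],
  ],
)

```text
t: 1.8
eef_pos: [0.5596, 0.1023, 0.3001]
ee_rot: [-3.14, 0.002, -1.654]
force: [0.4, -0.6, 0.3]
width: 0.0876
```

```bash
python3 - <<'E'
from h import *
s=st(); f=optics.grab_frame('wrist'); cv2.imwrite('pics/c2.png',f[:,:,::-1]); np.save('s2.npy',np.r_[s['eef_pos'],s['ee_rot']])
print(s['t'],s['q'],s['eef_pos'],s['ee_rot'],s['qd'])
go([.42,.305,.25],Rt(0))
E
```

```text
1.8 [ 5.24357614e-01  1.53310956e-01 -1.46852550e-01 -5.66050663e-04
 -1.26794316e+00 -6.07666682e-01] [0.55962852 0.1023217  0.3001248 ] [-3.13969327e+00  1.97958036e-03 -1.65427161e+00] [ 0.58811494  0.19520735  0.2530495   0.00373723 -0.06367242 -0.58476838]
shift [-0.1864  0.1567  0.0499] rot [-2.400e-01  1.000e-02 -9.469e+01] rows>=11.0
```

View pics/c2.png

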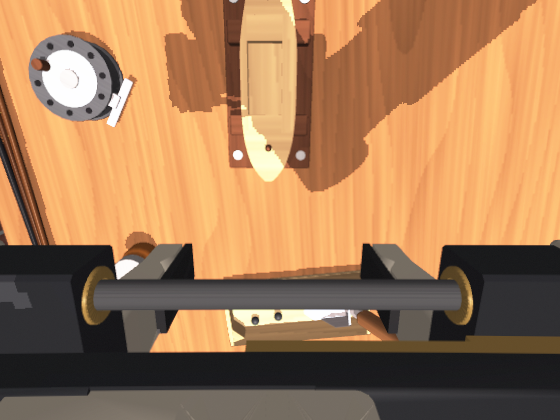

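The lure's head is at (268,180), the head dowel at (268,148) and the pocket centred near (264,85). The tail is cut off in this view, so I will re-measure later. Next is the tray.

Call:
jog_arm(
  motion=[
    [[-0.186, 0.157, 0.03, 0, 0, -94.5, 0.0876], [-0.186, 0.157, 0.03, 0, 0, -94.5, 0.0876], [-0.186, 0.157, 0.03, 0, 0, -94.5, 0.0876], [-0.186, 0.157, 0.03, 0, 0, -94.5, 0.0876], [-0.186, 0.157, 0.03, 0, 0, -94.5, 0.0876], [-0.186, 0.157, 0.03, 0, 0, -94.5, 0.0876], [-0.186, 0.157, 0.03, 0, 0, -94.5, 0.0876], [-0.186, 0.157, 0.03, 0, 0, -94.5, 0.0876]],
  ],
)

```text
t: 2.65
eef_pos: [0.419, 0.305, 0.2697]
ee_rot: [-3.139, -0.001, -0.448]
force: [-0.4, 0.0, 1.0]
width: 0.0875
```

```bash
python3 - <<'E'
from h import *
s=st(); print(s['t'],s['q'],s['eef_pos'],s['ee_rot'])
go([.42,.305,.25],Rt(0))
E
```

```text
2.65 [ 1.00887932e+00  8.33552139e-02 -2.98542283e-01  9.62845213e-04
 -1.18616714e+00  1.13930617e-01] [0.41903485 0.30495782 0.26966772] [-3.13898041e+00 -1.19821968e-03 -4.47627895e-01]
shift [ 0.0008 -0.0004  0.0197] rot [ -0.13  -0.1  -25.65] rows>=3.0
```

Call:
jog_arm(
  motion=[
    [[0, 0, 0.02, 0, 0, -25.6, 0.0876], [0, 0, 0.02, 0, 0, -25.6, 0.0876], [0, 0, 0.02, 0, 0, -25.6, 0.0876], [0, 0, 0.02, 0, 0, -25.6, 0.0876]],
  ],
)

```text
t: 3.05
eef_pos: [0.419, 0.3048, 0.2494]
ee_rot: [-3.14, -0.002, 0.002]
force: [0.1, -0.7, 0.5]
width: 0.0874
```

```bash
python3 - <<'E'
from h import *
s=st(); f=optics.grab_frame('wrist'); cv2.imwrite('pics/c3.png',f[:,:,::-1]); np.save('s3.npy',np.r_[s['eef_pos'],s['ee_rot']])
print(s['t'],s['q'],s['eef_pos'],s['ee_rot'],s['qd'])
crop(f,180,0,380,240,2.5,'c3c.png')
E
```

```text
3.05 [ 1.00866513e+00  9.74495040e-02 -3.30223217e-01  8.92970927e-04
 -1.14089732e+00  5.63271609e-01] [0.41902787 0.30480722 0.24938151] [-3.14014429e+00 -1.87567376e-03  1.51031805e-03] [ 4.46727199e-04 -3.73810876e-03  3.93541761e-03  7.33350077e-05
 -1.18093674e-03 -1.32852837e-01]
```

View pics/c3.png

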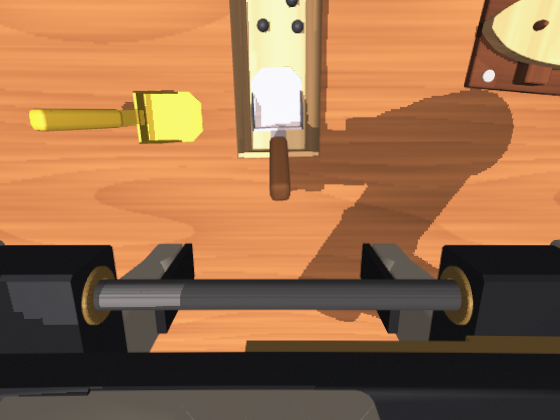

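View pics/c3c.png

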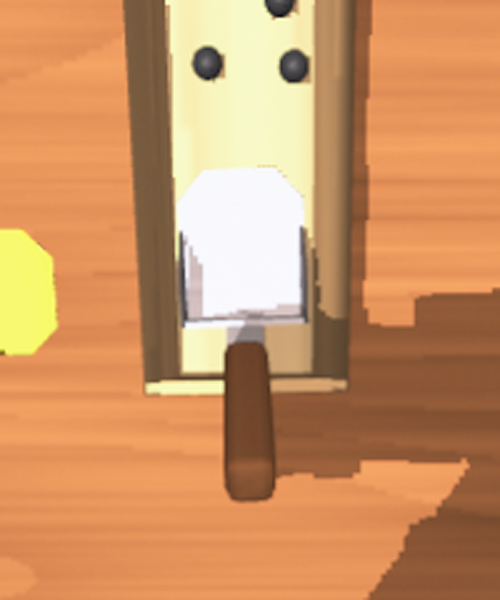

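The silver scoop with its brown handle lies in the tray. In the full picture the bowl is at (278,97), the handle from (278,137) to (280,195), and the yellow decoy is at (120,117).

```bash
python3 - <<'E'
from h import *
np.set_printoptions(precision=4,suppress=True)
v=np.load('s3.npy'); c=cam('wrist',dict(eef_pos=v[:3],ee_rot=v[3:]))
T=lambda p:np.array(p,float)/2.5+np.array([180,0])-.5+.2
print('lip',plane(c,T([(209,170),(275,167),(242,168)]),.0065))
print('back',plane(c,T([(184,325),(307,321)]),.030))
print('rim near',plane(c,T([(145,392),(347,386)]),.03))
print('tray inner floor edges',plane(c,T([(166,100),(314,100),(176,300),(312,300)]),.006))
ct=cam('top')
# handle bottom/upper: triangulate handle top end with top/side estimates
print('handle proj',plane(c,T([(247,345),(249,470)]),.08),plane(c,T([(249,480)]),.112), plane(c,T([(247,410)]),.079))
print('balls',plane(c,T([(207,63),(293,66)]),.01225))
E
```

```text
lip [[0.5378 0.3198 0.0065]
 [0.539  0.2917 0.0065]
 [0.5386 0.3057 0.0065]]
back [[0.4749 0.3299 0.03  ]
 [0.4766 0.2783 0.03  ]]
rim near [[0.4468 0.3472 0.03  ]
 [0.4496 0.2606 0.03  ]]
tray inner floor edges [[0.5646 0.3374 0.006 ]
 [0.5647 0.2758 0.006 ]
 [0.4844 0.335  0.006 ]
 [0.4845 0.2746 0.006 ]]
handle proj [[0.4705 0.3035 0.08  ]
 [0.424  0.3026 0.08  ]] [[0.4279 0.3028 0.112 ]] [[0.4467 0.3035 0.079 ]]
balls [[0.577  0.3199 0.0122]
 [0.5759 0.2851 0.0122]]
```

```bash
python3 - <<'E'
from h import *
R=Rt(.026,20); g=np.array([.4446,.3033,.079]); z=R.apply([0,0,1])
go(g-z*.083,R); go(g-z*.003,R)
E
```

```text
shift [-0.003   0.0025  0.0925] rot [ 0.2  19.88 -1.69] rows>=2.3
shift [0.0242 0.0018 0.1678] rot [ 0.2  19.88 -1.69] rows>=3.4
```

Call:
jog_arm(
  motion=[
    [[-0.003, 0.0025, 0.0925, 0, 20, -1.7, 0.0876], [-0.003, 0.0025, 0.0925, 0, 20, -1.7, 0.0876], [-0.003, 0.0025, 0.0925, 0, 20, -1.7, 0.0876], [0.006, 0.0022, 0.118, 0, 20, -1.7, 0.0876], [0.015, 0.002, 0.143, 0, 20, -1.7, 0.0876], [0.0242, 0.002, 0.168, 0, 20, -1.7, 0.0876], [0.0242, 0.002, 0.168, 0, 20, -1.7, 0.0876]],
  ],
)

```text
t: 3.8
eef_pos: [0.4461, 0.3048, 0.0824]
ee_rot: [3.136, -0.347, 0.023]
force: [0.3, -2.6, 0.0]
width: 0.0875
```

```bash
python3 - <<'E'
from h import *
s=st(); f=optics.grab_frame('wrist'); cv2.imwrite('pics/d1.png',f[:,:,::-1])
print(s['t'],s['eef_pos'],s['ee_rot'],s['force'])
R=Rt(.026,20); g=np.array([.4446,.3033,.079]); z=R.apply([0,0,1]);go(g-z*.003,R)
E
```

```text
3.8 [0.44613548 0.30482733 0.0824425 ] [ 3.13594744 -0.34662931  0.02270708] [ 2.55962282e-01 -2.61983083e+00  7.81813857e-04]
shift [-0.0024 -0.0003  0.0003] rot [ 0.49  0.15 -0.25] rows>=0.1
```

View pics/d1.png

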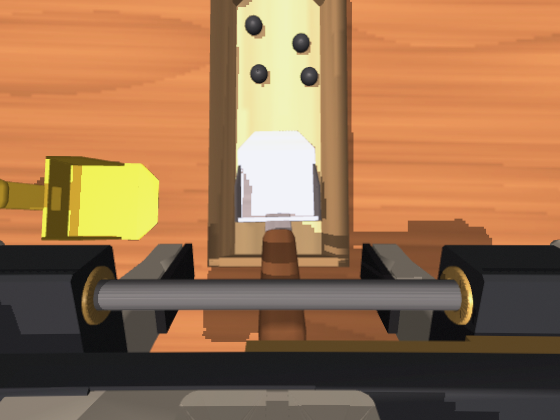

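The handle is centred between the fingers at (282,300), with the bowl at (278,180). I close the gripper.

Call:
jog_arm(
  motion=[
    [[-0.001, 0, 0, 0.5, 0, 0, 0], [-0.001, 0, 0, 0.5, 0, 0, 0], [-0.001, 0, 0, 0.5, 0, 0, 0], [-0.001, 0, 0, 0.5, 0, 0, 0], [-0.001, 0, 0, 0.5, 0, 0, 0], [-0.001, 0, 0, 0.5, 0, 0, 0], [-0.001, 0, 0, 0.5, 0, 0, 0], [-0.001, 0, 0, 0.5, 0, 0, 0]],
  ],
  newtons=50,
)

```text
t: 4.65
eef_pos: [0.4455, 0.3038, 0.0838]
ee_rot: [-3.141, -0.344, 0.021]
force: [-0.4, 0.4, -0.3]
width: 0.0293
```

```bash
python3 - <<'E'
from h import *
s=st(); f=optics.grab_frame('wrist'); cv2.imwrite('pics/d2.png',f[:,:,::-1])
print(s['t'],s['eef_pos'],s['ee_rot'],s['force'],s['width'])
E
```

```text
4.65 [0.44546927 0.30382147 0.0837737 ] [-3.14086926 -0.34440173  0.02129976] [-0.36310249  0.37694352 -0.28162994] 0.029331227027038557
```

View pics/d2.png

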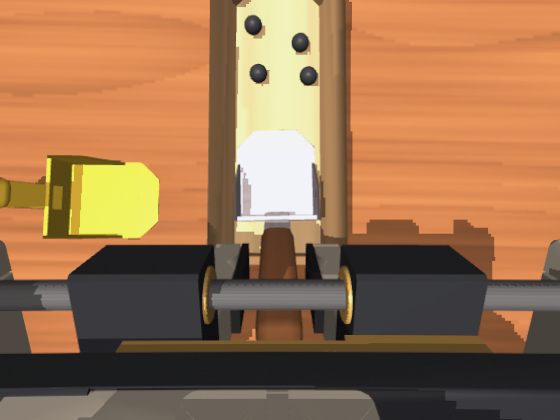

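Call:
jog_arm(
  motion=[
    [[0, 0, 0.001, 0, 0, 0, 0], [0, 0, 0.001, 0, 0, 0, 0], [0, 0, 0.001, 0, 0, 0, 0], [0, 0, 0.001, 0, 0, 0, 0]],
  ],
  newtons=50,
)

```text
t: 5.1
eef_pos: [0.4461, 0.3041, 0.0831]
ee_rot: [-3.141, -0.344, 0.021]
force: [0.1, 0.9, 1.6]
width: 0.0179
```

```bash
python3 - <<'E'
from h import *
s=st(); f=optics.grab_frame('wrist'); cv2.imwrite('pics/d3.png',f[:,:,::-1]); np.save('s4.npy',np.r_[s['eef_pos'],s['ee_rot']])
print(s['t'],s['eef_pos'],s['ee_rot'],s['force'],s['width'])
crop(f,180,0,380,240,2.5,'d3c.png')
E
```

```text
5.1 [0.44610208 0.30407013 0.0831207 ] [-3.14094584 -0.34407946  0.02115856] [0.12729728 0.89032135 1.57911301] 0.017948320960957
```

View pics/d3c.png

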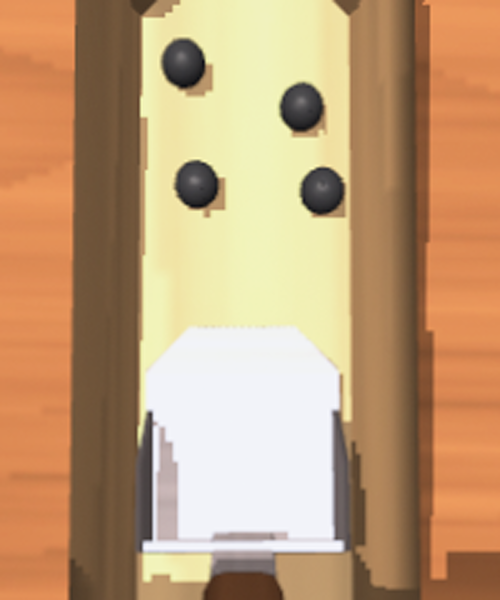

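The bowl and tray are parallel and centred within about 1 mm. I tip the nose down 2° and push forward.

Call:
jog_arm(
  motion=[
    [[0.0035, 0.0005, -0.002, 0, -2, 0, 0], [0.013, 0.0005, 0.0016, 0, -2, 0, 0], [0.0222, 0.0005, 0.005, 0, -2, 0, 0], [0.0316, 0.0005, 0.0084, 0, -2, 0, 0], [0.041, 0.0005, 0.0118, 0, -2, 0, 0], [0.0504, 0.0005, 0.0151, 0, -2, 0, 0], [0.0598, 0.0005, 0.0185, 0, -2, 0, 0], [0.0693, 0.0005, 0.0219, 0, -2, 0, 0]],
  ],
  newtons=50,
)

```text
t: 5.95
eef_pos: [0.5197, 0.3049, 0.086]
ee_rot: [-3.141, -0.31, 0.021]
force: [-3.1, -1.0, 5.4]
width: 0.0179
```

```bash
python3 - <<'E'
from h import *
s=st(); f=optics.grab_frame('wrist'); cv2.imwrite('pics/e1.png',f[:,:,::-1]); np.save('s5.npy',np.r_[s['eef_pos'],s['ee_rot']])
print(s['t'],s['eef_pos'],s['ee_rot'],s['force'],s['width'])
crop(f,180,0,380,240,2.5,'e1c.png')
E
```

```text
5.95 [0.51971978 0.30488496 0.08604025] [-3.14098499 -0.3095741   0.02098255] [-3.08439604 -1.04000248  5.35161142] 0.0179339082201134
```

View pics/e1c.png

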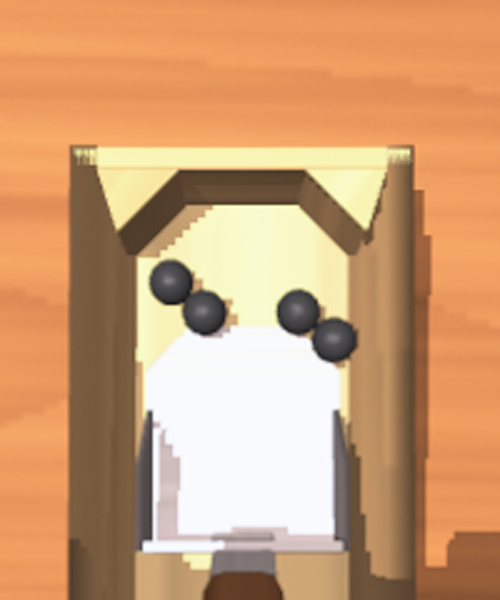

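Call:
jog_arm(
  motion=[
    [[0.0048, 0.0003, 0.0015, 0, 0, 0, 0], [0.0095, 0.0003, 0.003, 0, 0, 0, 0], [0.0143, 0.0003, 0.0046, 0, 0, 0, 0], [0.019, 0.0003, 0.0061, 0, 0, 0, 0], [0.0238, 0.0003, 0.0076, 0, 0, 0, 0], [0.0275, 0.0003, 0.0088, 0, 0, 0, 0], [0.0275, 0.0003, 0.0088, 0, 0, 0, 0]],
  ],
  newtons=50,
)

```text
t: 6.7
eef_pos: [0.5502, 0.3055, 0.086]
ee_rot: [-3.141, -0.31, 0.02]
force: [2.7, -0.5, 2.5]
width: 0.0178
```

```bash
python3 - <<'E'
from h import *
s=st(); f=optics.grab_frame('wrist'); cv2.imwrite('pics/e2.png',f[:,:,::-1]); np.save('s5.npy',np.r_[s['eef_pos'],s['ee_rot']])
print(s['t'],s['eef_pos'],s['ee_rot'],s['force'],s['width'])
crop(f,180,0,380,240,2.5,'e2c.png')
E
```

```text
6.7 [0.55019327 0.30553025 0.08601911] [-3.14088021 -0.30988176  0.02026   ] [ 2.68732492 -0.5367672   2.54654259] 0.01777604038152197
```

View pics/e2c.png

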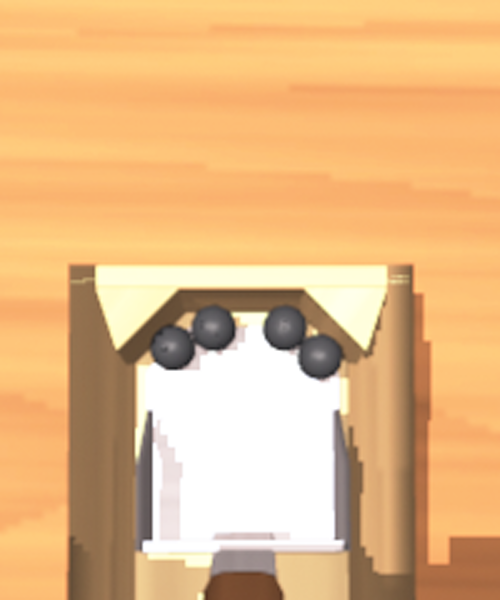

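Call:
jog_arm(
  motion=[
    [[0.0019, 0, 0.0006, 0, 0, 0, 0], [0.0038, 0, 0.0012, 0, 0, 0, 0], [0.0057, 0, 0.0018, 0, 0, 0, 0], [0.0057, 0, 0.0018, 0, 0, 0, 0]],
  ],
  newtons=50,
)

```text
t: 7.15
eef_pos: [0.5551, 0.3055, 0.0861]
ee_rot: [-3.141, -0.309, 0.021]
force: [-11.9, 0.0, 10.9]
width: 0.0178
```

```bash
python3 - <<'E'
from h import *
s=st(); f=optics.grab_frame('wrist'); cv2.imwrite('pics/e3.png',f[:,:,::-1]); np.save('s5.npy',np.r_[s['eef_pos'],s['ee_rot']])
print(s['t'],s['eef_pos'],s['ee_rot'],s['force'],s['width'])
crop(f,180,0,380,240,2.5,'e3c.png')
E
```

```text
7.15 [0.55513889 0.30546538 0.0860801 ] [-3.14097014 -0.30945621  0.02083055] [-11.93860727   0.03145885  10.89403709] 0.017772560077505096
```

View pics/e3c.png

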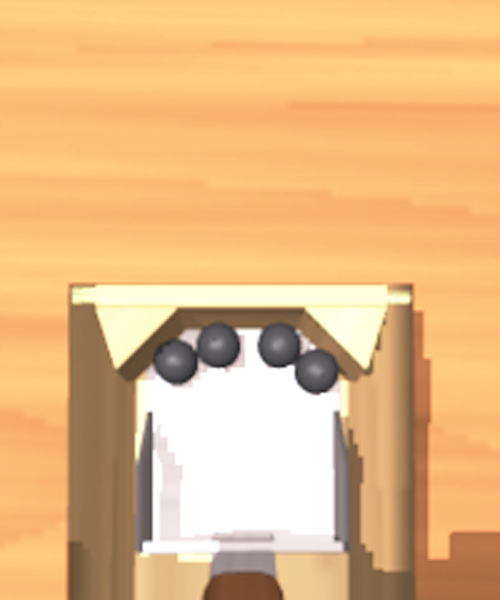

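```bash
cat >> h.py <<'E'
# scoop<->tool at the grasp
_v=np.load('s4.npy')
Rg=Rn.from_euler('xyz',_v[3:]); Sg=Rn.from_euler('z',_v[5]); og=np.array([.5066,.305,.006])
R_ts=Rg.inv()*Sg; p_ts=Rg.inv().apply(og-_v[:3])   # scoop in tool
def scoop_now(s):
    R=Rn.from_euler('xyz',s['ee_rot']); return R.apply(p_ts)+s['eef_pos'], R*R_ts
def tool_for(o,S):
    R=S*R_ts.inv(); return o-R.apply(p_ts), R
def S_(yaw,up): return Rn.from_euler('z',yaw)*Rn.from_euler('y',-up,degrees=True)
E
python3 - <<'E'
from h import *
s=st(); o,S=scoop_now(s); print('lip',o+S.apply([.032,0,0]),'up deg',np.degrees(np.arcsin(S.as_matrix()[2,0])),S.as_euler('zyx'))
lip=o+S.apply([.032,0,0]); yaw=.021
back=np.array([lip[0]-.064*np.cos(yaw),lip[1]-.064*np.sin(yaw),.006])
for up in (0,6,12,18,24):
    S=S_(yaw,up); b=back+[0.0,0,.0005]
    p,R=tool_for(b+S.apply([.032,0,0]),S); go(p,R,s)
E
```

```text
lip [0.64488964 0.30699484 0.00578637] up deg -1.9832071581026531 [ 0.02086619  0.03460396 -0.00081839]
shift [-0.0033  0.      0.0015] rot [ 0.01  1.98 -0.01] rows>=0.2
shift [-0.0119  0.      0.0023] rot [ 0.01  7.98 -0.01] rows>=0.9
shift [-0.0203  0.      0.0041] rot [ 1.000e-02  1.398e+01 -1.000e-02] rows>=1.6
shift [-0.0285  0.      0.0066] rot [ 1.000e-02  1.998e+01 -2.000e-02] rows>=2.3
shift [-0.0364  0.      0.0101] rot [ 1.000e-02  2.598e+01 -2.000e-02] rows>=3.0
```

Call:
jog_arm(
  motion=[
    [[-0.0033, 0, 0.0015, 0, 2, 0, 0], [-0.0076, 0, 0.0019, 0, 5, 0, 0], [-0.0119, 0, 0.0023, 0, 8, 0, 0], [-0.0161, 0, 0.0031, 0, 11, 0, 0], [-0.0203, 0, 0.0041, 0, 14, 0, 0], [-0.0244, 0, 0.0053, 0, 17, 0, 0], [-0.0285, 0, 0.0066, 0, 20, 0, 0], [-0.0364, 0, 0.0101, 0, 26, 0, 0]],
  ],
  newtons=50,
)

```text
t: 8.0
eef_pos: [0.5022, 0.3358, 0.1348]
ee_rot: [3.049, -0.665, 0.013]
force: [-0.3, -0.2, -1.8]
width: 0.0174
```

```bash
python3 - <<'E'
from h import *
s=st(); f=optics.grab_frame('wrist'); cv2.imwrite('pics/e4.png',f[:,:,::-1]); np.save('s5.npy',np.r_[s['eef_pos'],s['ee_rot']])
print(s['t'],s['eef_pos'],s['ee_rot'],s['force'],s['width'])
crop(f,180,0,380,240,2.5,'e4c.png')
E
```

```text
8.0 [0.50218851 0.33583168 0.13484719] [ 3.04921698 -0.66482953  0.01346739] [-0.27072994 -0.18518579 -1.84922603] 0.01739197901636365
```

View pics/e4c.png

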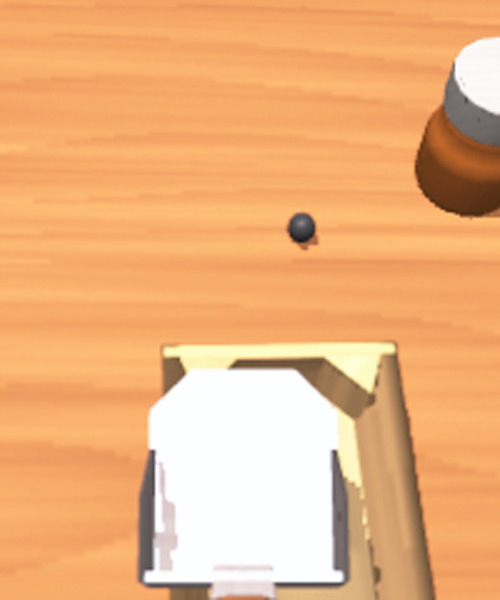

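```bash
python3 - <<'E'
from h import *
s=st(); print(s['q'],s['qd'])
o,S=scoop_now(s); print('scoop',o,S.as_euler('zyx',degrees=True))
f=optics.grab_frame('top');cv2.imwrite('pics/e5t.png',f[:,:,::-1]); crop(f,80,80,240,280,3,'e5tc.png')
f=optics.grab_frame('side');cv2.imwrite('pics/e5s.png',f[:,:,::-1]); crop(f,100,180,300,360,4,'e5sc.png')
E
```

```text
[ 0.87952383  0.21473762 -1.0163945   1.6667236  -0.56191639 -0.89293343] [-0.05307175  0.00037536 -0.00140332 -0.02391819  0.14077578  0.12270189]
scoop [0.58302644 0.33050952 0.08164537] [ -2.56331886 -18.55204623  -5.07352104]
```

View pics/e5tc.png

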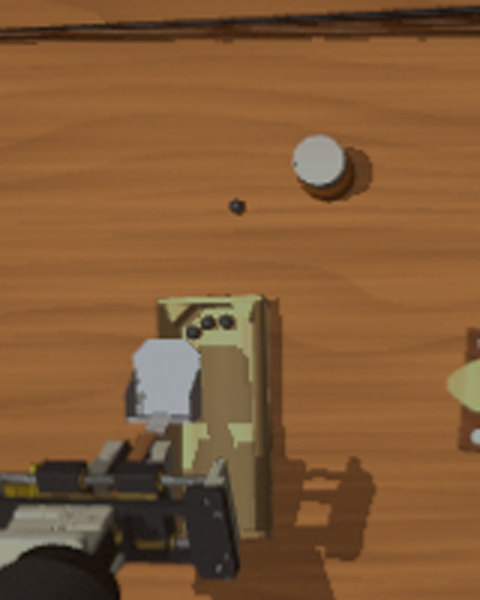

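View pics/e5sc.png

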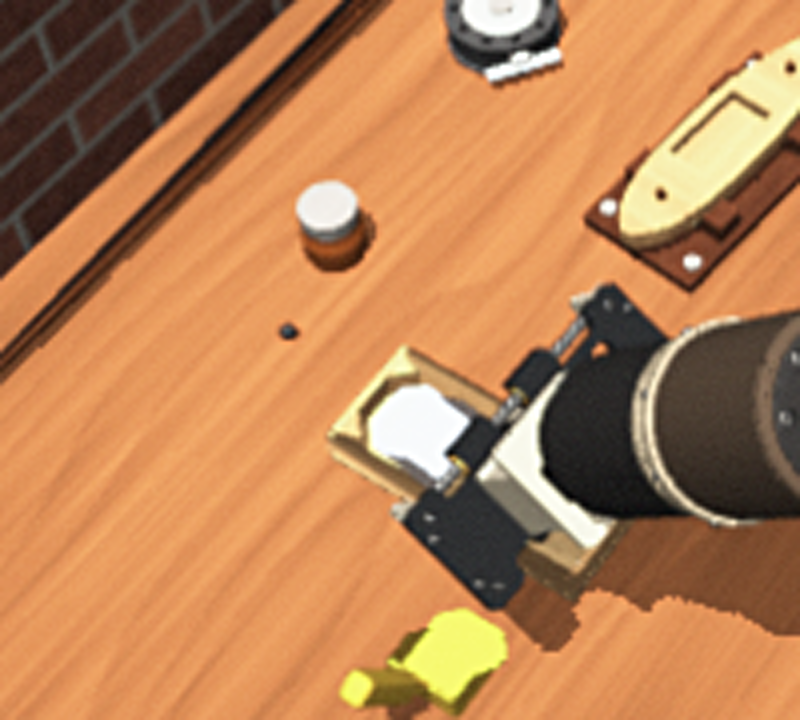

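View pics/e4.png

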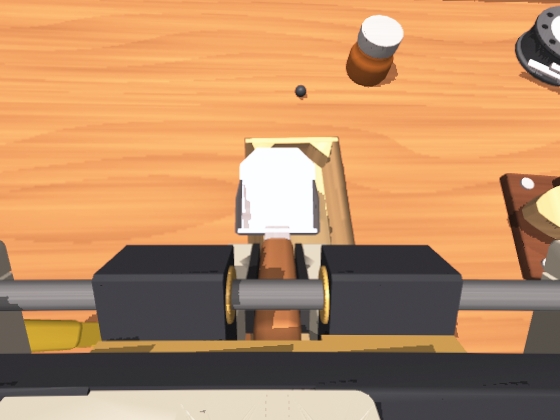

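The arm hit the joint 3 limit because the tool leaned too far, and it strayed. One ball has rolled onto the bench, and three are still in the tray. I'll set the scoop back, regrasp it with an upright tool, and return the stray ball to the tray.

```bash
python3 - <<'E'
from h import *
s=st(); print(s['q'])
for x,z,up in ((.56,.11,0),(.51,.11,0)):
    S=S_(.021,up); p,R=tool_for(np.array([x,.3055,z]),S); print(p); go(p,R,s)
E
```

```text
[ 0.87529481  0.21442619 -1.01682563  1.6658423  -0.55352669 -0.88555843]
[0.49950193 0.30457972 0.1871207 ]
shift [ 0.0315  0.0369 -0.0403] rot [  5.41 -18.18  -0.91] rows>=2.2
[0.44950193 0.30457972 0.1871207 ]
shift [-0.008   0.0388 -0.0709] rot [  5.41 -18.18  -0.91] rows>=2.2
```

Call:
jog_arm(
  motion=[
    [[0.01, 0.012, -0.02, 2, -6, 0, 0], [0.02, 0.025, -0.03, 4, -12, 0, 0], [0.0315, 0.037, -0.04, 5.4, -18, -0.9, 0], [0.0315, 0.037, -0.04, 5.4, -18, -0.9, 0], [0.0315, 0.037, -0.04, 5.4, -18, -0.9, 0], [0.0315, 0.037, -0.04, 5.4, -18, -0.9, 0]],
  ],
  newtons=50,
)

```text
t: 8.75
eef_pos: [0.4993, 0.3048, 0.1873]
ee_rot: [-3.136, -0.344, 0.019]
force: [0.4, 0.1, -0.7]
width: 0.018
```

```bash
python3 - <<'E'
from h import *
s=st(); print(s['t'],s['q'],s['eef_pos'],s['ee_rot'])
for x,z,up in ((.515,.06,0),(.51,.0065,0),):
    S=S_(.021,up); p,R=tool_for(np.array([x,.3055,z]),S); print(p); go(p,R,s)
E
```

```text
8.75 [ 1.02424557  0.11438122 -0.70082874  0.50348594 -0.62252119  0.17357049] [0.49931503 0.30479049 0.18725668] [-3.13580397 -0.34356716  0.01880423]
[0.45450193 0.30457972 0.1371207 ]
shift [-0.0591 -0.0004  0.0321] rot [-0.25  0.03 -0.12] rows>=1.3
[0.44950193 0.30457972 0.0836207 ]
shift [-0.0818 -0.0003  0.0808] rot [-0.25  0.03 -0.12] rows>=2.3
```

Call:
jog_arm(
  motion=[
    [[-0.03, 0, 0.016, 0, 0, 0, 0], [-0.059, 0, 0.032, 0, 0, 0, 0], [-0.066, 0, 0.047, 0, 0, 0, 0], [-0.073, 0, 0.062, 0, 0, 0, 0], [-0.079, 0, 0.075, 0, 0, 0, 0], [-0.0815, 0, 0.0805, 0, 0, 0, 0], [-0.0815, 0, 0.0805, 0, 0, 0, 0]],
  ],
  newtons=50,
)

```text
t: 9.45
eef_pos: [0.45, 0.3039, 0.0837]
ee_rot: [-3.135, -0.343, 0.019]
force: [1.0, -0.2, 0.2]
width: 0.0176
```

```bash
python3 - <<'E'
from h import *
s=st(); f=optics.grab_frame('wrist'); cv2.imwrite('pics/f1.png',f[:,:,::-1])
print(s['t'],s['q'],s['eef_pos'],s['ee_rot'],s['force'],s['width'])
E
```

```text
9.45 [ 0.95073893  0.18629489 -1.01171878  1.05369171 -0.31139847 -0.36290309] [0.44997113 0.30385183 0.08367249] [-3.1353763  -0.34311559  0.018945  ] [ 1.02581391 -0.15387415  0.24991139] 0.017609501957453123
```

View pics/f1.png

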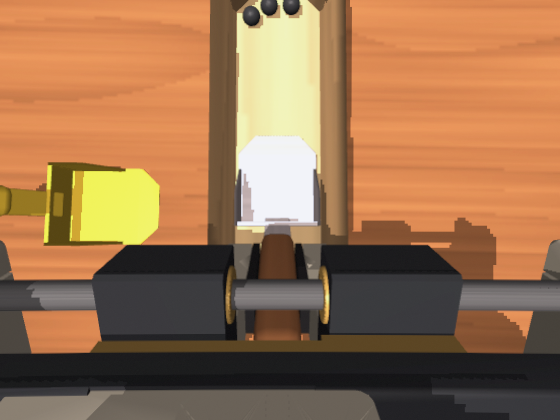

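The scoop is flat in the tray again, with three balls at the far end near (251,15), (269,5) and (291,4). I release it and back off.

Call:
jog_arm(
  motion=[
    [[0, 0, 0, 0, 0, 0, 0.06], [0, 0, 0, 0, 0, 0, 0.06], [0, 0, 0, 0, 0, 0, 0.06], [0, 0, -0.03, 0, 0, 0, 0.06], [0, 0, -0.07, 0, 0, 0, 0.06], [0, 0, -0.1, 0, -8, 0, 0.06], [0.03, 0, -0.11, 0, -16, 0, 0.06], [0.07, 0, -0.11, 0, -20, 0, 0.06]],
  ],
)

```text
t: 10.3
eef_pos: [0.4677, 0.3031, 0.2076]
ee_rot: [3.138, -0.066, 0.016]
force: [-0.0, 1.1, 0.6]
width: 0.0598
```

```bash
python3 - <<'E'
from h import *
s=st(); f=optics.grab_frame('top'); cv2.imwrite('pics/f2.png',f[:,:,::-1]); crop(f,110,130,210,280,4,'f2c.png')
f=optics.grab_frame('wrist'); cv2.imwrite('pics/f2w.png',f[:,:,::-1]); np.save('s6.npy',np.r_[s['eef_pos'],s['ee_rot']])
print(s['t'],s['q'],s['eef_pos'],s['ee_rot'],s['force'],s['width'])
E
```

```text
10.3 [ 0.96387349  0.16683757 -0.37768833  0.06679272 -0.99171983  0.5872241 ] [0.46767428 0.30313269 0.20758582] [ 3.13784158 -0.06613549  0.01602138] [-0.00975245  1.13381751  0.58982727] 0.059832297142314486
```

View pics/f2c.png

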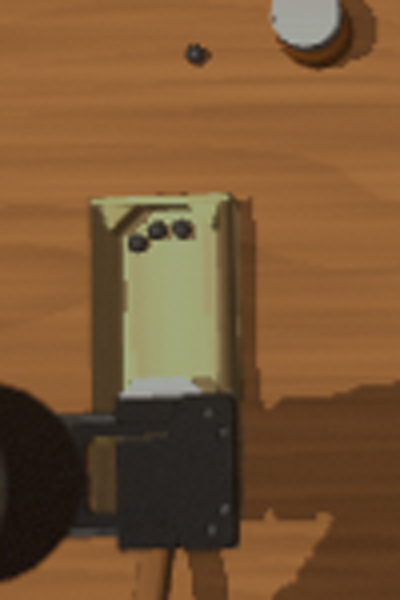

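View pics/f2w.png

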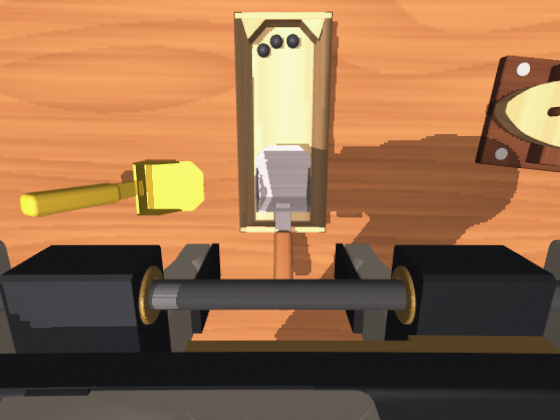

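```bash
cat > kin.py <<'E'
import numpy as np
from scipy.optimize import least_squares
from scipy.spatial.transform import Rotation as Rn
D=[([-.857909,.359377,.0110916,-.00036,-1.224097,-.288061],[.27799,-.614615,.24764],[3.13997,-.00012,-2.71689]),
([-.1761003,.1743657,-.1444909,-.001117,-1.252628,.0467021],[.502334,-.283816,.289704],[3.140954,.001092,-1.700545]),
([.5243576,.153311,-.1468526,-.000566,-1.267943,-.6076667],[.5596285,.1023217,.3001248],[-3.139693,.00198,-1.654272]),
([1.0088793,.0833552,-.2985423,.000963,-1.1861671,.1139306],[.4190349,.3049578,.2696677],[-3.13898,-.001198,-.447628]),
([1.0086651,.0974495,-.3302232,.000893,-1.1408973,.5632716],[.4190279,.3048072,.2493815],[-3.140144,-.001876,.00151]),
([.8795238,.2147376,-1.0163945,1.6667236,-.5619164,-.8929334],[.5021885,.3358317,.1348472],[3.049217,-.66483,.013467]),
([1.0242456,.1143812,-.7008287,.5034859,-.6225212,.1735705],[.499315,.3047905,.1872567],[-3.135804,-.343567,.018804]),
([.9507389,.1862949,-1.0117188,1.0536917,-.3113985,-.3629031],[.4499711,.3038518,.0836725],[-3.135376,-.343116,.018945]),
([.9638735,.1668376,-.3776883,.0667927,-.9917198,.5872241],[.4676743,.3031327,.2075858],[3.137842,-.066135,.016021])]
def Ry(a):return Rn.from_euler('y',a)
def fk(q,P,s4,s6):
    a1,off,h,L2,L3,e0,dt,c6=P
    R=Rn.from_euler('z',q[0]); p=R.apply([a1,off,h]); R=R*Ry(q[1]); p=p+R.apply([0,0,L2]); R=R*Ry(-q[2])
    p=p+R.apply([L3,0,e0]); R=R*Rn.from_euler('x',s4*q[3])*Ry(-q[4])
    p=p+R.apply([dt,0,0]); R=R*Rn.from_matrix([[0,0,1],[0,1,0],[-1,0,0]])*Rn.from_euler('z',s6*q[5]+c6)
    return p,R
def res(P,s4,s6):
    r=[]
    for q,p,e in D:
        pp,R=fk(q,P,s4,s6); r+=list((pp-p)*1000)+list((R.inv()*Rn.from_euler('xyz',e)).as_rotvec()*300)
    return r
def fit():
    best=None
    for s4 in(1,-1):
        for s6 in (1,-1):
            for c6 in (0,1.57,3.14,-1.57):
                o=least_squares(res,[0.05,-.19,.4,.4,.4,0,.25,c6],args=(s4,s6))
                if best is None or o.cost<best[0]: best=(o.cost,o.x,s4,s6)
    return best
LO=np.array([-3.07,-1.43,-1.02,-3.03,-3.05,-3.03]);HI=np.array([3.07,2.12,1.25,1.67,0,3.03])
def ik(p,R,B,q0):
    def f(q):
        pp,RR=fk(q,*B); return np.r_[(pp-p)*1000,(RR.inv()*R).as_rotvec()*300]
    o=least_squares(f,np.clip(q0,LO+.001,HI-.001),bounds=(LO,HI)); return o.x,np.sqrt(2*o.cost)
if __name__=='__main__':
    import pickle
    b=fit(); print(b); print(np.round(res(b[1],b[2],b[3]),1).reshape(-1,6)); pickle.dump(b[1:],open('B.pkl','wb'))
E
python3 kin.py
```

```text
(np.float64(5772.478766774923), array([ 0.23365216, -0.1945891 , -0.36734085,  0.63396173,  0.1613823 ,
        0.12044453,  0.04365194, -1.5705921 ]), -1, -1)
[[ -0.5  -3.9  -7.   -0.   -0.   -0.1]
 [-10.1  -1.4 -12.6  -0.   -0.   -0.1]
 [-11.8 -10.2 -17.2   0.   -0.   -0.1]
 [  2.1  -1.5   2.7   0.   -0.   -0.1]
 [  8.    7.9  13.2   0.    0.   -0.1]
 [ 16.5 -50.5 -28.9  -0.   -1.4   0.5]
 [-56.3  25.5  -0.8  -0.   -0.   -0.1]
 [ 26.4   8.5  24.4   0.    0.   -0.1]
 [  2.7  28.8  26.1   0.   -0.   -0.1]]
```

```bash
cat > kin2.py <<'E'
from kin import *
def rots(q):
    R1=Rn.from_euler('z',q[0]); R2=R1*Ry(q[1]); R3=R2*Ry(-q[2]); R4=R3*Rn.from_euler('x',-q[3]); R5=R4*Ry(-q[4])
    R6=R5*Rn.from_matrix([[0,0,1],[0,1,0],[-1,0,0]])*Rn.from_euler('z',-q[5]-1.5706)
    return [R1,R2,R3,R4,R5,R6]
# columns: which components per frame
def A(q,cols):
    R=rots(q); return np.stack([R[k].as_matrix()[:,i] if k>=0 else np.eye(3)[i] for k,i in cols],1)
def solve(cols):
    M=np.vstack([A(q,cols) for q,_,_ in D]); b=np.concatenate([p for _,p,_ in D])
    v,_,rk,sv=np.linalg.lstsq(M,b,rcond=None); return v,(M@v-b).reshape(-1,3)*1000,rk,sv
COLS=[(0,0),(0,1),(0,2),(1,2),(2,0),(2,2),(3,1),(4,0),(4,2)]
V=solve(COLS)[0]
def fk(q): return A(q,COLS)@V, rots(q)[5]
def ik(p,R,q0):
    def f(q):
        pp,RR=fk(q); return np.r_[(pp-p)*1000,(RR.inv()*R).as_rotvec()*300]
    o=least_squares(f,np.clip(q0,LO+.001,HI-.001),bounds=(LO,HI)); return o.x,np.sqrt(2*o.cost)
if __name__=='__main__':
    v,r,rk,sv=solve(COLS); print(dict(zip(COLS,np.round(v,4)))); print(np.round(r,1),rk,sv[-1])
E
python3 kin2.py
```

```text
{(0, 0): np.float64(0.0002), (0, 1): np.float64(-0.0023), (0, 2): np.float64(0.1984), (1, 2): np.float64(0.6021), (2, 0): np.float64(0.4611), (2, 2): np.float64(0.0009), (3, 1): np.float64(-0.1894), (4, 0): np.float64(0.3579), (4, 2): np.float64(0.0016)}
[[ 0.   0.  -0.1]
 [-0.1  0.1 -0.1]
 [-0.1 -0.  -0.2]
 [-0.1 -0.   0. ]
 [-0.   0.1  0.1]
 [-0.1  0.3 -0.1]
 [ 0.2  0.1  0.1]
 [-0.  -0.5  0.1]
 [ 0.2  0.2  0.2]] 9 0.10547032464415426
```

```bash
cat > plan.py <<'E'
from h import *
import kin2
def ts(g,flip=0):
    # scoop->tool for nominal grasp with lean g deg in scoop frame (scoop at identity)
    R=Rt(np.pi*flip,g if not flip else -g); gp=np.array([-.062,0,.073]); return gp-R.apply([0,0,.003]),R
def tool(o,S,g,flip=0):
    p,R=ts(g,flip); return o+S.apply(p),S*R
def chk(o,yaw,up,g,q0,flip=0):
    p,R=tool(np.array(o),S_(yaw,up),g,flip); q,e=kin2.ik(p,R,q0); return q,e,p
E
python3 - <<'E'
from plan import *
np.set_printoptions(precision=2,suppress=True)
for flip in (0,1):
  for g in (-25,-15,-5,0,5):
    print('g',g,flip)
    q=np.array([.96,.17,-.38,.07,-1.0,.59-flip*3.1])
    for nm,o,yaw,up in (('grasp',(.51,.305,.006),.02,0),('end',(.613,.3065,.008),.02,-2),('tilt',(.60,.3065,.02),.02,16),('lift',(.58,.306,.12),.02,16),('pour0',(.557,.06,.13),-1.65,16),('pourm',(.557,.06,.13),-1.65,-15),('pour',(.557,.045,.09),-1.65,-35)):
        q,e,p=chk(o,yaw,up,g,q,flip); print(nm,q,'err %.1f'%e,'margin %.2f'%min((q-kin2.LO).min(),(kin2.HI-q).min()))
E
```

```text
g -25 0
grasp [ 0.75  0.53 -0.09 -0.3  -1.3   0.97] err 0.0 margin 0.93
end [ 0.65  0.67  0.18 -0.27 -1.47  1.03] err 0.0 margin 1.07
tilt [ 0.78  0.47 -0.19 -0.13 -1.02  0.88] err 0.0 margin 0.83
lift [ 0.81  0.35 -0.14 -0.12 -1.2   0.83] err 0.0 margin 0.88
pour0 [ 0.49  0.23 -0.26 -0.16 -1.   -0.49] err 0.0 margin 0.76
pourm [ 0.02  0.26 -0.11 -0.75 -1.22  0.17] err 0.0 margin 0.91
pour [-0.28  0.46 -0.07 -1.02 -1.47  0.56] err 0.0 margin 0.95
g -15 0
grasp [ 0.82  0.43 -0.24 -0.21 -1.09  0.89] err 0.0 margin 0.78
end [ 0.7   0.58  0.02 -0.19 -1.25  0.98] err 0.0 margin 1.04
tilt [ 0.86  0.4  -0.38  0.02 -0.78  0.72] err 0.0 margin 0.64
lift [ 0.89  0.26 -0.31  0.02 -0.99  0.69] err 0.0 margin 0.71
pour0 [ 0.59  0.26 -0.29  0.02 -1.03 -0.68] err 0.0 margin 0.73
pourm [ 0.16  0.22 -0.15 -0.56 -1.14 -0.01] err 0.0 margin 0.87
pour [-0.18  0.38 -0.09 -0.9  -1.35  0.43] err 0.0 margin 0.93
g -5 0
grasp [ 0.91  0.35 -0.4  -0.09 -0.88  0.74] err 0.0 margin 0.62
end [ 0.76  0.49 -0.15 -0.1  -1.02  0.88] err 0.0 margin 0.87
tilt [ 0.93  0.33 -0.62  0.31 -0.52  0.4 ] err 0.0 margin 0.40
li
[... 2714 characters left out ...]
01  0.15 -0.63  0.38 -0.67 -2.84] err 0.0 margin 0.19
pour0 [ 0.33  0.29 -0.21 -0.23 -1.04 -3.03] err 201.3 margin 0.00
pourm [ 0.17  0.22 -0.17 -0.48 -1.1  -3.03] err 77.8 margin 0.00
pour [-0.    0.28 -0.14 -0.67 -1.18 -2.95] err 0.0 margin 0.08
g 5 1
grasp [ 1.01  0.28 -0.6   0.12 -0.65 -2.65] err 0.0 margin 0.38
end [ 0.83  0.41 -0.34  0.05 -0.78 -2.42] err 0.0 margin 0.61
tilt [ 0.92  0.29 -0.78  0.63 -0.38 -3.03] err 24.9 margin 0.00
lift [ 1.02  0.12 -0.74  0.57 -0.58 -3.03] err 2.4 margin 0.00
pour0 [ 0.35  0.3  -0.2  -0.18 -1.07 -3.03] err 220.0 margin 0.00
pourm [ 0.19  0.22 -0.18 -0.44 -1.09 -3.03] err 96.4 margin 0.00
pour [ 0.06  0.26 -0.16 -0.58 -1.14 -3.03] err 2.0 margin 0.00
```

```bash
python3 - <<'E'
from plan import *
np.set_printoptions(precision=4,suppress=True)
o,S=scoop_now(dict(eef_pos=np.array([.44997,.30385,.08367]),ee_rot=[-3.1353763,-.3431156,.018945])); print(o,S.as_euler('zyx'))
f=cv2.imread('pics/f2w.png')[:,:,::-1]; crop(f,210,0,360,250,3,'f2wc.png')
grip=o+S.apply([-.062,0,.073]); grip[2]=.079; print(grip)
R=Rt(.019,-12); p=grip-R.apply([0,0,.003]); go(p-R.apply([0,0,.07]),R); go(p,R)
E
```

```text
[0.5104 0.3052 0.0065] [0.0208 0.0011 0.0052]
[0.4485 0.3035 0.079 ]
shift [-0.0183  0.0028  0.0591] rot [ -0.13 -16.27  -0.57] rows>=1.9
shift [-0.0379  0.003   0.1263] rot [ -0.13 -16.27  -0.57] rows>=2.6
```

View pics/f2wc.png

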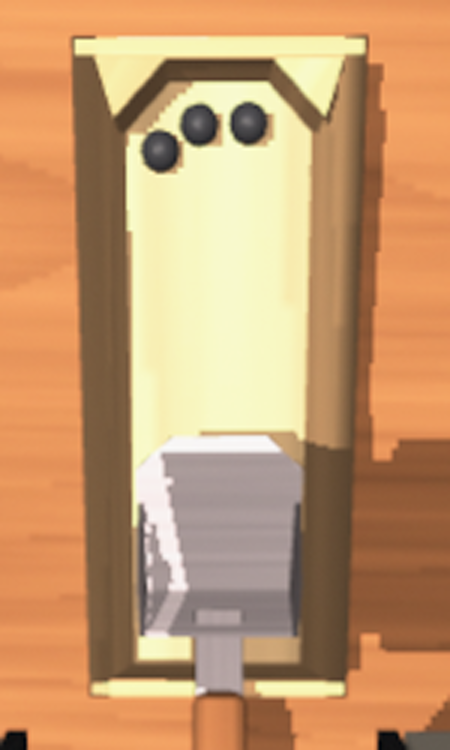

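The scoop is centred and straight in the tray, with three balls by the end wall at about (161,150), (199,124) and (248,122) in the crop. I regrasp it with the tool leaning 12° back.

Call:
jog_arm(
  motion=[
    [[-0.009, 0.002, 0.03, 0, -8, -0.6, 0.06], [-0.018, 0.003, 0.059, 0, -16.3, -0.6, 0.06], [-0.018, 0.003, 0.059, 0, -16.3, -0.6, 0.06], [-0.025, 0.003, 0.083, 0, -16.3, -0.6, 0.06], [-0.032, 0.003, 0.106, 0, -16.3, -0.6, 0.06], [-0.038, 0.003, 0.1263, 0, -16.3, -0.6, 0.06], [-0.038, 0.003, 0.1263, 0, -16.3, -0.6, 0.06]],
  ],
)

```text
t: 11.1
eef_pos: [0.4472, 0.3022, 0.0802]
ee_rot: [3.141, 0.211, 0.019]
force: [-0.2, -1.0, 0.3]
width: 0.06
```

Call:
jog_arm(
  motion=[
    [[0, 0, 0, 0, 0, 0, 0], [0, 0, 0, 0, 0, 0, 0], [0, 0, 0, 0, 0, 0, 0], [0, 0, 0, 0, 0, 0, 0], [0, 0, 0, 0, 0, 0, 0], [0, 0, 0, 0, 0, 0, 0], [0, 0, 0, 0, 0, 0, 0], [0, 0, 0, 0, 0, 0, 0]],
  ],
  newtons=55,
)

```text
t: 11.9
eef_pos: [0.4472, 0.3022, 0.0802]
ee_rot: [3.141, 0.212, 0.019]
force: [-0.3, -0.2, 1.1]
width: 0.0027
```

```bash
python3 - <<'E'
from h import *
s=st(); f=optics.grab_frame('wrist'); cv2.imwrite('pics/g1.png',f[:,:,::-1]); np.save('s7.npy',np.r_[s['eef_pos'],s['ee_rot']])
print(s['t'],s['q'],s['eef_pos'],s['ee_rot'],s['force'],s['width'])
E
```

```text
11.9 [ 0.84515408  0.40859164 -0.28439374 -0.1801738  -1.0303588   0.84954488] [0.44716288 0.30217053 0.08016528] [3.14053204 0.21153944 0.01909376] [-0.31229634 -0.17352313  1.12681699] 0.0027396971734851413
```

View pics/g1.png

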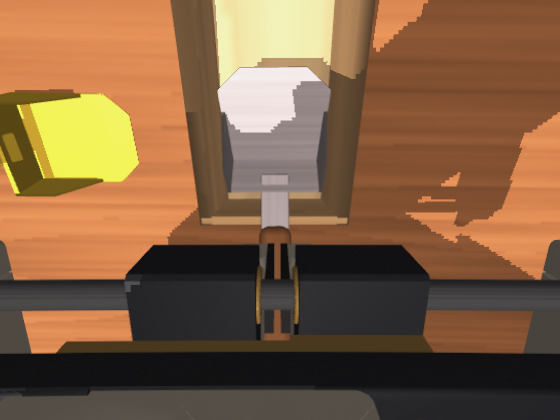

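```bash
python3 - <<'E'
from h import *
f=optics.grab_frame('side');cv2.imwrite('pics/g2s.png',f[:,:,::-1]); crop(f,150,240,330,380,4,'g2sc.png')
f=cv2.imread('pics/g1.png')[:,:,::-1]; crop(f,200,50,360,350,2,'g1c.png')
E
```

```text
(no output)
```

View pics/g2sc.png

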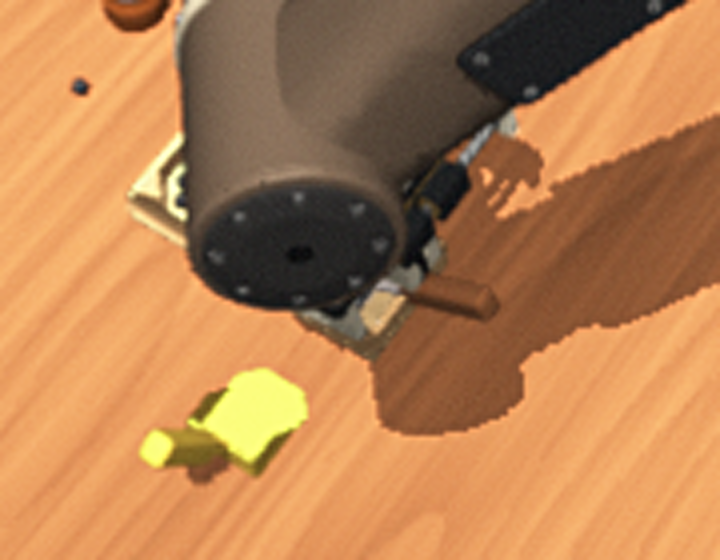

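View pics/g1c.png

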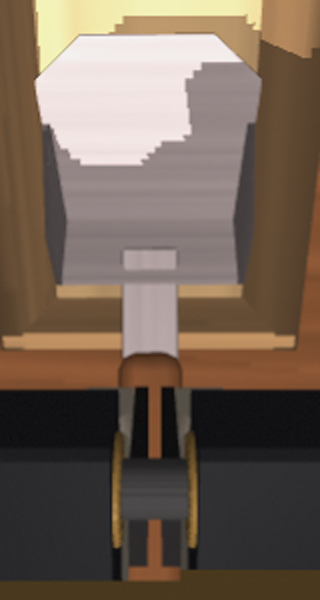

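Call:
jog_arm(
  motion=[
    [[0, 0, 0, 0, 0, 0, 0.06], [0, 0, 0, 0, 0, 0, 0.06], [0, 0, 0, 0, 0, 0, 0.06], [0.0, 0, -0.04, 0, 0, 0, 0.06], [0.01, 0, -0.08, 0, 0, 0, 0.06], [0.02, 0, -0.12, 0, 0, 0, 0.06], [0.02, 0, -0.16, 0, 0, 0, 0.06], [0.02, 0, -0.18, 0, 0, 0, 0.06]],
  ],
)

```text
t: 12.8
eef_pos: [0.5062, 0.3038, 0.2557]
ee_rot: [-3.14, 0.208, 0.019]
force: [-0.7, 0.1, -0.2]
width: 0.0573
```

```bash
python3 - <<'E'
from h import *
s=st(); print(s['t'],s['eef_pos'],s['ee_rot'],s['q']); np.save('s8.npy',np.r_[s['eef_pos'],s['ee_rot']])
f=optics.grab_frame('wrist');cv2.imwrite('pics/h1w.png',f[:,:,::-1]); crop(f,180,0,380,260,2.3,'h1wc.png')
f=optics.grab_frame('side');cv2.imwrite('pics/h1s.png',f[:,:,::-1]); crop(f,170,250,300,350,5,'h1sc.png')
f=optics.grab_frame('top');cv2.imwrite('pics/h1t.png',f[:,:,::-1]); crop(f,110,130,210,280,4,'h1tc.png')
E
```

```text
12.8 [0.50624723 0.30380165 0.25565414] [-3.1403333   0.20754675  0.01938478] [ 0.77814031  0.32572839  0.02281632 -0.14482544 -1.42023005  0.84461555]
```

View pics/h1wc.png

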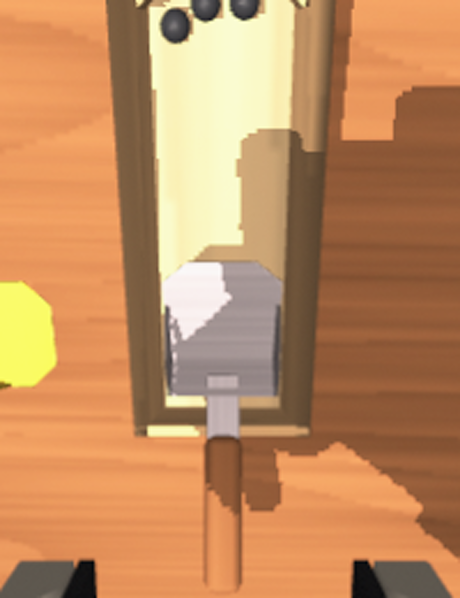

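View pics/h1sc.png

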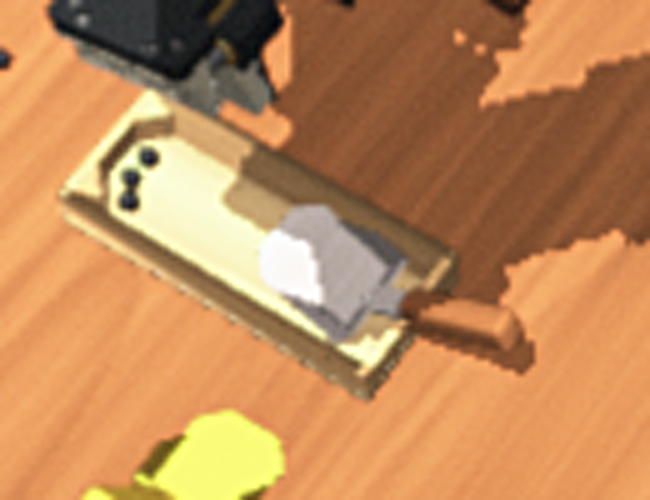

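View pics/h1tc.png

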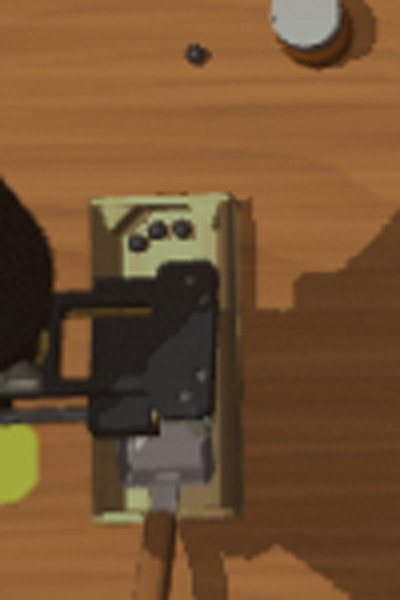

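The scoop has tipped back. Its nose is up and the handle rests on the near rim, with the handle end at about (276,254) in the wrist view. I measure its pose.

```bash
python3 - <<'E'
from h import *
np.set_printoptions(precision=4,suppress=True)
v=np.load('s8.npy'); c=cam('wrist',dict(eef_pos=v[:3],ee_rot=v[3:])); cs=cam('side')
W=lambda p:np.array(p,float)/2.3+[180,0]; Sd=lambda p:np.array(p,float)/5+[170,250]
w=[(222,582),(223,440),(222,262),(223,385)]; sd=[(513,328),(415,297),(288,230),(0,0)]
P,g=tri(c,W(w)[:3],cs,Sd(sd)[:3]); print(P,g)
print('lip corners at z',[plane(c,W([(192,262),(253,262)]),z) for z in (.02,.035)])
E
```

```text
[[0.3854 0.3009 0.0694]
 [0.4477 0.3014 0.0389]
 [0.5309 0.3031 0.0308]] [0.0023 0.0031 0.0041]
lip corners at z [array([[0.5295, 0.3186, 0.02  ],
       [0.53  , 0.2907, 0.02  ]]), array([[0.5328, 0.318 , 0.035 ],
       [0.5333, 0.2913, 0.035 ]])]
```

```bash
python3 - <<'E'
from plan import *
np.set_printoptions(precision=2,suppress=True)
for lean in (-5,0,5,10):
    g=lean-29
    q=np.array(arm.get_state()['q'])
    R=Rt(.02,lean); q,e=kin2.ik(np.array([.415,.3015,.0575]),R,q); print(lean,'pick',q,'%.1f'%e)
    for nm,o,yaw,up in (('flat',(.507,.305,.02),.02,0),('end',(.613,.3065,.008),.02,-2),('tilt',(.60,.3065,.02),.02,16),('lift',(.58,.306,.12),.02,16),('pour0',(.557,.06,.13),-1.65,16),('pourm',(.557,.06,.13),-1.65,-15),('pour',(.557,.045,.09),-1.65,-35)):
        q,e,p=chk(o,yaw,up,g,q); print(nm,q,'err %.1f'%e,'margin %.2f'%min((q-kin2.LO).min(),(kin2.HI-q).min()))
R=Rt(.015,2); p=np.array([.415,.3015,.055])-R.apply([0,0,.003]); go(p-R.apply([0,0,.06]),R); go(p,R)
E
```

```text
-5 pick [ 0.96  0.34 -0.48 -0.1  -0.8   0.7 ] 0.0
flat [ 0.7   0.6   0.03 -0.36 -1.49  1.01] err 0.0 margin 1.05
end [ 0.61  0.76  0.31 -0.33 -1.66  1.05] err 0.0 margin 0.94
tilt [ 0.72  0.56 -0.05 -0.21 -1.22  0.97] err 0.0 margin 0.97
lift [ 0.74  0.43  0.   -0.21 -1.38  0.91] err 0.0 margin 1.02
pour0 [ 0.38  0.23 -0.23 -0.34 -1.   -0.3 ] err 0.0 margin 0.79
pourm [-0.09  0.31 -0.1  -0.89 -1.32  0.32] err 0.0 margin 0.92
pour [-0.35  0.54 -0.06 -1.12 -1.57  0.65] err 0.0 margin 0.96
0 pick [ 1.01  0.31 -0.58 -0.   -0.68  0.58] 0.0
flat [ 0.73  0.55 -0.03 -0.33 -1.4   0.99] err 0.0 margin 0.99
end [ 0.63  0.71  0.24 -0.3  -1.55  1.04] err 0.0 margin 1.01
tilt [ 0.76  0.51 -0.13 -0.17 -1.11  0.92] err 0.0 margin 0.89
lift [ 0.78  0.39 -0.07 -0.16 -1.28  0.87] err 0.0 margin 0.95
pour0 [ 0.44  0.23 -0.25 -0.23 -0.99 -0.4 ] err 0.0 margin 0.77
pourm [-0.03  0.28 -0.1  -0.82 -1.26  0.24] err 0.0 margin 0.92
pour [-0.31  0.49 -0.07 -1.07 -1.51  0.6 ] err 0.0 margin 0.95
5 pick [ 1.06  0.27 -0.69  0.14 -0.56  0.41] 0.0
flat [ 0.76  0.5  -0.1  -0.29 -1.3   0.96] err 0.0 margin 0.92
end [
[... 285 characters left out ...]
0.16] err 0.0 margin 0.90
pour [-0.27  0.45 -0.08 -1.01 -1.45  0.54] err 0.0 margin 0.94
10 pick [ 1.1   0.24 -0.83  0.37 -0.44  0.16] 0.0
flat [ 0.79  0.45 -0.17 -0.25 -1.2   0.92] err 0.0 margin 0.85
end [ 0.68  0.61  0.08 -0.23 -1.34  1.  ] err 0.0 margin 1.10
tilt [ 0.83  0.43 -0.3  -0.05 -0.88  0.79] err 0.0 margin 0.72
lift [ 0.85  0.3  -0.24 -0.04 -1.07  0.76] err 0.0 margin 0.78
pour0 [ 0.55  0.24 -0.28 -0.05 -1.01 -0.6 ] err 0.0 margin 0.74
pourm [ 0.1   0.23 -0.13 -0.64 -1.17  0.06] err 0.0 margin 0.89
pour [-0.22  0.41 -0.09 -0.95 -1.39  0.48] err 0.0 margin 0.93
shift [-0.06  0.    0.15] rot [-0.04 13.99  0.23] rows>=3.3
shift [-0.05  0.    0.21] rot [-0.04 13.99  0.23] rows>=4.3
```

Call:
jog_arm(
  motion=[
    [[-0.03, 0, 0.05, 0, 6, 0, 0.06], [-0.055, 0, 0.1, 0, 12, 0, 0.06], [-0.061, 0, 0.148, 0, 16, 0, 0.06], [-0.061, 0, 0.148, 0, 16, 0, 0.06], [-0.056, 0, 0.17, 0, 16, 0, 0.06], [-0.053, 0, 0.19, 0, 16, 0, 0.06], [-0.05, 0, 0.21, 0, 16, 0, 0.06], [-0.05, 0, 0.21, 0, 16, 0, 0.06]],
  ],
)

```text
t: 13.75
eef_pos: [0.4108, 0.2998, 0.0552]
ee_rot: [3.137, -0.066, 0.019]
force: [-0.6, -0.5, 0.7]
width: 0.06
```

```bash
python3 - <<'E'
from h import *
s=st(); print(s['t'],s['eef_pos'],s['ee_rot'],s['q'],s['force']); 
f=optics.grab_frame('wrist');cv2.imwrite('pics/i1w.png',f[:,:,::-1])
f=optics.grab_frame('side');cv2.imwrite('pics/i1s.png',f[:,:,::-1]); crop(f,170,230,330,350,4.5,'i1sc.png')
R=Rt(.015,4); p=np.array([.415,.3015,.055])-R.apply([0,0,.003]);go(p,R)
E
```

```text
13.75 [0.41078182 0.29982713 0.05523232] [ 3.13711844 -0.0660016   0.01906002] [ 1.06002123  0.28120481 -0.67242706  0.10651407 -0.59026227  0.44196684] [-0.56712666 -0.5285327   0.657958  ]
shift [0.0025 0.0002 0.0001] rot [0.04 0.06 0.25] rows>=0.1
```

View pics/i1w.png

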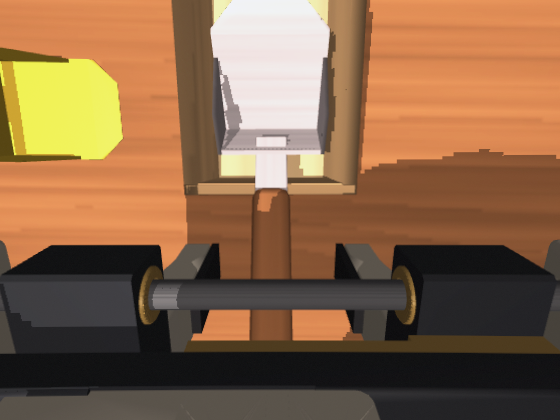

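View pics/i1sc.png

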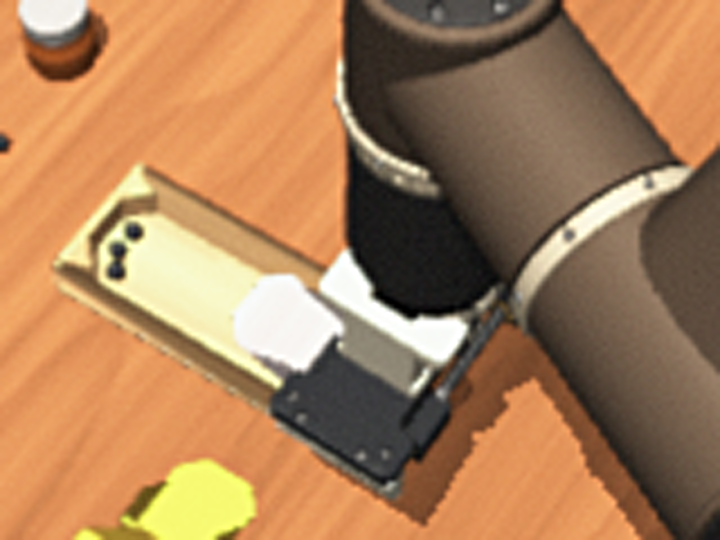

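The handle is between the fingers, running from (270,190) to (272,340). I close on it.

Call:
jog_arm(
  motion=[
    [[0.0025, 0.001, 0, 0, 0, 0, 0.0], [0.0025, 0.001, 0, 0, 0, 0, 0.0], [0.0025, 0.001, 0, 0, 0, 0, 0.0], [0.0025, 0.001, 0, 0, 0, 0, 0.0], [0.0025, 0.001, 0, 0, 0, 0, 0.0], [0.0025, 0.001, 0, 0, 0, 0, 0.0], [0.0025, 0.001, 0, 0, 0, 0, 0.0], [0.0025, 0.001, 0, 0, 0, 0, 0.0]],
  ],
  newtons=58,
)

```text
t: 14.65
eef_pos: [0.4148, 0.3008, 0.0581]
ee_rot: [3.141, -0.069, 0.019]
force: [0.4, 0.2, 2.1]
width: 0.0178
```

```bash
python3 - <<'E'
from h import *
s=st(); print(s['t'],s['eef_pos'],s['ee_rot'],s['width'],s['force']); np.save('s9.npy',np.r_[s['eef_pos'],s['ee_rot']])
f=optics.grab_frame('wrist');cv2.imwrite('pics/i2w.png',f[:,:,::-1])
E
```

```text
14.65 [0.41477343 0.30076314 0.0580964 ] [ 3.14072145 -0.06888938  0.01942898] 0.017815079739923412 [0.43382873 0.15323515 2.13594357]
```

View pics/i2w.png

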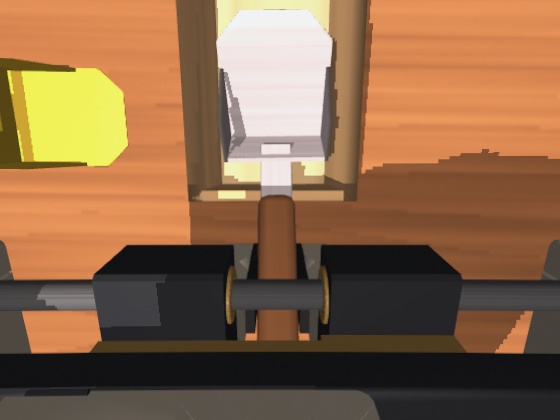

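```bash
python3 - <<'E'
import cv2
from h import *
f=cv2.imread('pics/i2w.png')[:,:,::-1]; crop(f,205,0,345,200,4,'i2c.png')
E
```

```text
(no output)
```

View pics/i2c.png

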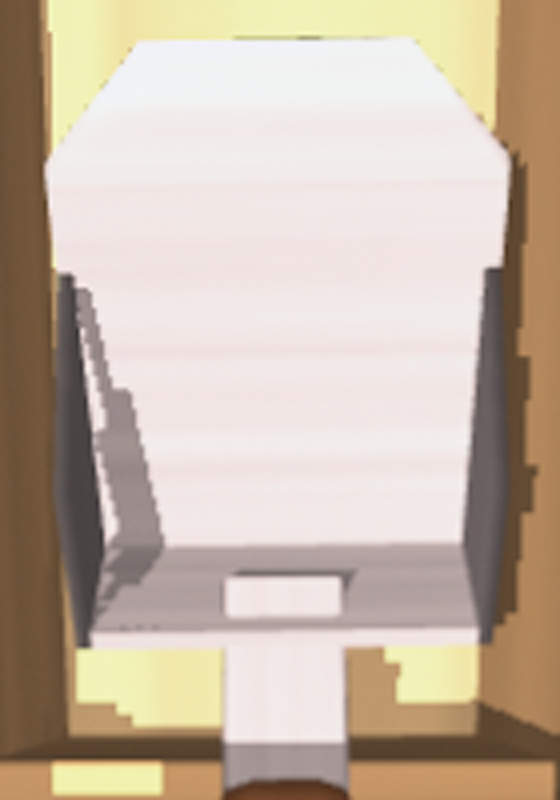

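```bash
cat > scp.py <<'E'
from h import *
def pnp(uv,X,s):
    m=optics.camera_model('wrist'); K=np.array(m['mtx']);Dd=np.array(m['D'])
    ok,rv,tv=cv2.solvePnP(np.array(X,float)/1000,np.array(uv,float),K,Dd,flags=cv2.SOLVEPNP_SQPNP)
    rv,tv=cv2.solvePnPRefineLM(np.array(X,float)/1000,np.array(uv,float),K,Dd,rv,tv)
    e=cv2.projectPoints(np.array(X,float)/1000,rv,tv,K,Dd)[0].reshape(-1,2)-uv
    M=np.eye(4);M[:3,:3]=cv2.Rodrigues(rv)[0];M[:3,3]=tv.ravel()
    ST=np.array(m['mount'])@M  # scoop in tool
    T=np.eye(4);T[:3,:3]=Rn.from_euler('xyz',s['ee_rot']).as_matrix();T[:3,3]=s['eef_pos']
    return ST,T@ST,e
E
python3 - <<'E'
from scp import *
np.set_printoptions(precision=4,suppress=True)
v=np.load('s9.npy'); s=dict(eef_pos=v[:3],ee_rot=v[3:])
px=[(140,40),(415,38),(46,160),(510,155),(62,272),(497,268),(105,545),(465,542),(82,645),(488,640)]
X=[(32,15,0.3),(32,-15,.3),(20,27,1.5),(20,-27,1.5),(8,27,2),(8,-27,2),(-30,25,2),(-30,-25,2),(-32,27,24),(-32,-27,24)]
uv=np.array(px)/4.+[205,0]-.5+.125
ST,W,e=pnp(uv,X,s)
print(e); R=Rn.from_matrix(W[:3,:3]); print(W[:3,3],R.as_euler('zyx',degrees=True)); print('tool',ST[:3,3],Rn.from_matrix(ST[:3,:3]).as_euler('zyx',degrees=True))
print('grip in tool',ST[:3,:3]@[-.062,0,.073]+ST[:3,3])
print('lip',W[:3,:3]@[.032,0,0]+W[:3,3],'back',W[:3,:3]@[-.032,0,0]+W[:3,3])
np.save('ST.npy',ST)
E
```

```text
[[ 0.455   0.1516]
 [-0.6935 -0.1827]
 [ 0.2664  0.6532]
 [ 0.1287  0.5147]
 [-0.5298 -0.431 ]
 [ 0.9268 -0.7166]
 [ 0.8312 -0.0118]
 [-1.2375 -0.2157]
 [-0.9386 -0.0024]
 [ 0.7229  0.1596]]
[0.5066 0.3033 0.0196] [  2.0047 -29.946    0.9176]
tool [ 0.089  -0.0007  0.0447] [   0.6988  -26.0106 -179.6838]
grip in tool [0.0013 0.0002 0.0063]
lip [0.5343 0.3041 0.0356] back [0.4789 0.3024 0.0036]
```

```bash
cat >> h.py <<'E'
R_ts=(Rn.from_euler('x',np.pi)*Rn.from_euler('y',-26.0,degrees=True)).inv(); R_ts=R_ts  # scoop in tool
p_ts=np.array([.089,-.0005,.0425])
E
python3 - <<'E'
from h import *
ST=np.load('ST.npy'); print((Rn.from_matrix(ST[:3,:3]).inv()*R_ts).as_rotvec(degrees=True))
s=st(); o,S=scoop_now(s); print(o,S.as_euler('zyx',degrees=True))
E
```

```text
[-0.2840889   0.01232306 -0.56021697]
[0.50647971 0.30306217 0.02182195] [  1.2852528  -29.9434364    0.59253501]
```

```bash
cat >> h.py <<'E'
def yl(x): return .307+.021*(x-.645)
def wp(lst,s=None):
    s=s or arm.get_state()
    for o,yaw,up in lst:
        p,R=tool_for(np.array(o,float),S_(yaw,up)); go(p,R,s)
E
python3 - <<'E'
from h import *
wp([((.508,yl(.508),.06),.021,30),((.515,yl(.515),.065),.021,0),((.515,yl(.515),.03),.021,0),((.515,yl(.515),.008),.021,0)])
E
```

```text
shift [ 0.0041 -0.0008 -0.0379] rot [ 0.06  0.05 -0.09] rows>=0.8
shift [ 0.0446 -0.0008 -0.0812] rot [  0.03 -29.95  -0.1 ] rows>=3.5
shift [ 0.0422 -0.0009 -0.0463] rot [  0.03 -29.95  -0.1 ] rows>=3.5
shift [ 0.0407 -0.0009 -0.0244] rot [  0.03 -29.95  -0.1 ] rows>=3.5
```

Call:
jog_arm(
  motion=[
    [[0.004, -0.001, -0.038, 0, 0, 0, 0.0], [0.014, -0.001, -0.049, 0, -8, 0, 0.0], [0.024, -0.001, -0.06, 0, -16, 0, 0.0], [0.034, -0.001, -0.07, 0, -24, 0, 0.0], [0.0446, -0.001, -0.081, 0, -30, 0, 0.0], [0.0446, -0.001, -0.081, 0, -30, 0, 0.0], [0.0446, -0.001, -0.081, 0, -30, 0, 0.0]],
  ],
  newtons=58,
)

```text
t: 15.4
eef_pos: [0.4542, 0.3021, 0.1405]
ee_rot: [3.139, 0.455, 0.016]
force: [-0.8, 0.4, -0.3]
width: 0.0177
```

```bash
python3 - <<'E'
from h import *
s=st(); print(s['t'],s['eef_pos'],s['ee_rot'],s['width'],s['force'],s['q']); np.save('s10.npy',np.r_[s['eef_pos'],s['ee_rot']])
f=optics.grab_frame('wrist');cv2.imwrite('pics/i3w.png',f[:,:,::-1])
o,S=scoop_now(s); print(o,S.as_euler('zyx',degrees=True))
wp([((.515,yl(.515),.03),.021,0),((.515,yl(.515),.008),.021,0)])
E
```

```text
15.4 [0.45416239 0.30210134 0.14050354] [3.13929178 0.45546917 0.01636371] 0.01769841771268658 [-0.8122967   0.38689098 -0.28478059] [ 0.73584596  0.48072781 -0.02115895 -0.29531705 -1.42967617  0.94732745]
[0.51537897 0.30350543 0.06318563] [ 0.9955608   0.09444935 -0.12004983]
shift [ 0.0151 -0.0003  0.0302] rot [ 0.04  0.07 -0.17] rows>=0.7
shift [ 0.0248 -0.0004  0.0499] rot [ 0.04  0.07 -0.17] rows>=1.1
```

View pics/i3w.png

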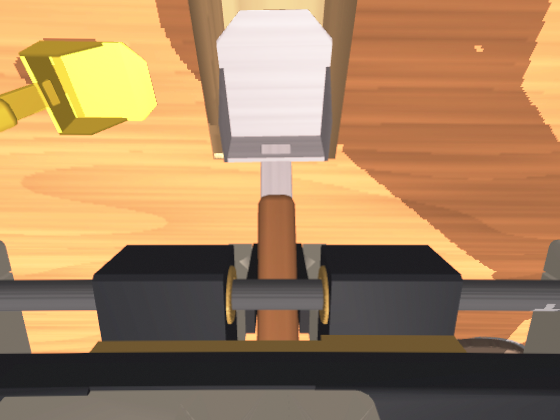

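```bash
cat >> h.py <<'E'
def lipo(x,z,up,yaw=.021): # origin for lip at x,z
    return np.array([x,.307+.021*(x-.645),z])-S_(yaw,up).apply([.032,0,0])
E
python3 - <<'E'
from h import *
wp([((.515,yl(.515),.03),.021,0),((.515,yl(.515),.009),.021,0)]+[(lipo(x,.0058,-2),.021,-2) for x in (.548,.565,.58,.595,.61)])
E
```

```text
shift [ 0.0151 -0.0003  0.0302] rot [ 0.04  0.07 -0.17] rows>=0.7
shift [ 0.0244 -0.0004  0.049 ] rot [ 0.04  0.07 -0.17] rows>=1.1
shift [ 0.0277 -0.0004  0.0474] rot [ 0.03 -1.93 -0.17] rows>=1.1
shift [ 0.043  -0.0004  0.0399] rot [ 0.03 -1.93 -0.17] rows>=1.2
shift [ 0.0565 -0.0005  0.0333] rot [ 0.03 -1.93 -0.17] rows>=1.3
shift [ 0.07   -0.0005  0.0267] rot [ 0.03 -1.93 -0.17] rows>=1.5
shift [ 0.0835 -0.0005  0.0201] rot [ 0.03 -1.93 -0.17] rows>=1.7
```

Call:
jog_arm(
  motion=[
    [[0.015, 0, 0.03, 0, 0, 0, 0.0], [0.021, 0, 0.042, 0, 0, 0, 0.0], [0.0244, 0, 0.049, 0, 0, 0, 0.0], [0.0277, 0, 0.0474, 0, -2, 0, 0.0], [0.043, 0, 0.04, 0, -2, 0, 0.0], [0.0565, 0, 0.0333, 0, -2, 0, 0.0], [0.07, 0, 0.0267, 0, -2, 0, 0.0], [0.0835, 0, 0.0201, 0, -2, 0, 0.0]],
  ],
  newtons=58,
)

```text
t: 16.25
eef_pos: [0.5199, 0.3037, 0.0872]
ee_rot: [3.14, 0.489, 0.019]
force: [0.5, 0.2, -0.3]
width: 0.0175
```

```bash
python3 - <<'E'
from h import *
s=st(); print(s['t'],s['eef_pos'],s['ee_rot'],s['width'],s['force'],s['q'])
f=optics.grab_frame('wrist');cv2.imwrite('pics/i4w.png',f[:,:,::-1])
o,S=scoop_now(s); print(o,S.as_euler('zyx',degrees=True),o+S.apply([.032,0,0]))
wp([(lipo(x,.0056,-2),.021,-2) for x in (.62,.63,.636,.642,.646)])
E
```

```text
16.25 [0.51988489 0.30370196 0.08717064] [3.13967416 0.48872721 0.01874297] 0.017479913868688086 [ 0.47297912  0.2308355  -0.33463981] [ 0.66767324  0.63597827  0.10642719 -0.28831545 -1.4483146   1.01721734]
[0.57849336 0.30521912 0.00785957] [ 1.12618577  1.99975719 -0.13637527] [0.61046769 0.3058454  0.00674164]
shift [ 0.007  -0.0005 -0.0028] rot [ 0.05 -0.06 -0.15] rows>=0.2
shift [ 0.0158 -0.0005 -0.0075] rot [ 0.05 -0.06 -0.15] rows>=0.4
shift [ 0.0211 -0.0006 -0.0103] rot [ 0.05 -0.06 -0.15] rows>=0.5
shift [ 0.0264 -0.0006 -0.0131] rot [ 0.05 -0.06 -0.15] rows>=0.6
shift [ 0.03   -0.0006 -0.015 ] rot [ 0.05 -0.06 -0.15] rows>=0.7
```

View pics/i4w.png

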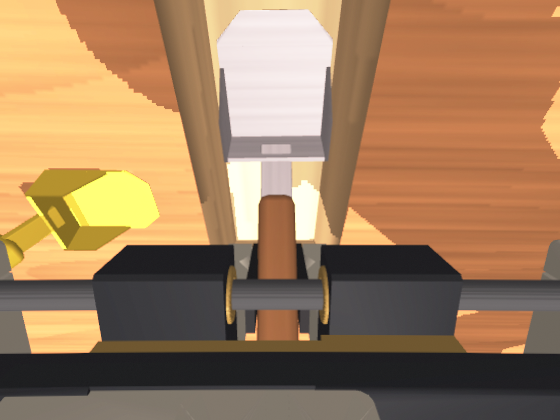

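Call:
jog_arm(
  motion=[
    [[0.0005, -0.0003, 0.001, 0, 0, 0, 0.0], [0.0008, -0.0005, 0.0016, 0, 0, 0, 0.0]],
  ],
  newtons=58,
)

```text
t: 16.5
eef_pos: [0.5216, 0.3039, 0.0861]
ee_rot: [3.139, 0.487, 0.019]
force: [-0.9, -0.8, 5.8]
width: 0.0177
```

Call:
jog_arm(
  motion=[
    [[0.0044, 0, -0.0023, 0, 0, 0, 0.0], [0.0088, 0, -0.0047, 0, 0, 0, 0.0], [0.0132, 0, -0.007, 0, 0, 0, 0.0], [0.0177, 0, -0.0094, 0, 0, 0, 0.0], [0.0221, 0, -0.0117, 0, 0, 0, 0.0], [0.0256, 0, -0.0136, 0, 0, 0, 0.0], [0.0282, 0, -0.015, 0, 0, 0, 0.0]],
  ],
  newtons=58,
)

```text
t: 17.2
eef_pos: [0.5536, 0.3045, 0.0865]
ee_rot: [3.139, 0.488, 0.019]
force: [-3.6, -0.0, 7.4]
width: 0.0179
```

```bash
python3 - <<'E'
from h import *
s=st(); print(s['t'],s['eef_pos'],s['ee_rot'],s['width'],s['force'],s['q'])
f=optics.grab_frame('wrist');cv2.imwrite('pics/i5w.png',f[:,:,::-1])
o,S=scoop_now(s); print(o,S.as_euler('zyx',degrees=True),o+S.apply([.032,0,0]))
E
```

```text
17.2 [0.5535609  0.30452248 0.08649942] [3.13899471 0.48769873 0.01886414] 0.01790930525107327 [-3.64483456 -0.04127861  7.41077149] [ 0.64246157  0.67968092  0.18606401 -0.27594174 -1.4884526   1.02837232]
[0.61225112 0.30601941 0.00724845] [ 1.15124355  1.94012633 -0.17050423] [0.64422632 0.30665912 0.00616339]
```

View pics/i5w.png

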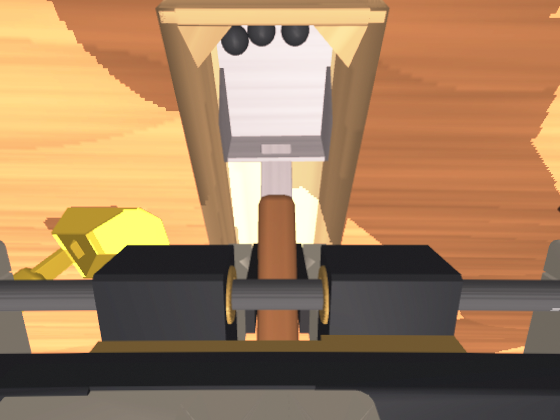

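The three balls sit on the nose at (235,40), (262,33) and (295,33). Next I tilt the nose up, keeping the lip against the wall.

```bash
python3 - <<'E'
from h import *
L=[]
for up in (-2,0,3,6,9,12,15,18):
    z=max(.0062,.0068+.064*np.sin(np.radians(up))); L.append((lipo(.6455,z,up),.021,up))
wp(L)
import kin2
q=arm.get_state()['q']
for o,y,u in L[-3:]:
    p,R=tool_for(o,S_(y,u)); q,e=kin2.ik(p,R,q); print(np.round(q,2),e)
E
```

```text
shift [ 0.0011 -0.0002 -0.0007] rot [ 0.1  -0.03 -0.11] rows>=0.0
shift [-0.0001 -0.0002  0.0029] rot [ 0.1   1.97 -0.11] rows>=0.2
shift [-0.0028 -0.0002  0.0062] rot [ 0.1   4.97 -0.11] rows>=0.6
shift [-0.0051 -0.0002  0.0095] rot [ 0.11  7.97 -0.1 ] rows>=0.9
shift [-0.0072 -0.0002  0.0129] rot [ 0.11 10.97 -0.1 ] rows>=1.3
shift [-0.0088 -0.0002  0.0163] rot [ 0.11 13.97 -0.1 ] rows>=1.6
shift [-0.0101 -0.0002  0.0198] rot [ 0.11 16.97 -0.1 ] rows>=2.0
shift [-0.0111 -0.0002  0.0233] rot [ 0.12 19.97 -0.09] rows>=2.3
[ 0.73  0.54 -0.07 -0.17 -1.15  0.95] 2.697939688704757e-13
[ 0.75  0.51 -0.13 -0.15 -1.07  0.92] 2.6918988609325736e-13
[ 0.78  0.49 -0.19 -0.11 -1.    0.88] 1.9440399416353002e-13
```

Call:
jog_arm(
  motion=[
    [[0.0015, 0, -0.0008, 0, 0, 0, 0.0], [-0.0001, 0, 0.0029, 0, 2, 0, 0.0], [-0.0028, 0, 0.0062, 0, 5, 0, 0.0], [-0.0051, 0, 0.0095, 0, 8, 0, 0.0], [-0.0072, 0, 0.0129, 0, 11, 0, 0.0], [-0.0088, 0, 0.0163, 0, 14, 0, 0.0], [-0.0101, 0, 0.0198, 0, 17, 0, 0.0], [-0.0111, 0, 0.0233, 0, 20, 0, 0.0]],
  ],
  newtons=58,
)

```text
t: 18.05
eef_pos: [0.532, 0.304, 0.0705]
ee_rot: [3.139, 0.139, 0.019]
force: [-3.1, 1.6, -1.5]
width: 0.0175
```

```bash
python3 - <<'E'
from h import *
s=st(); print(s['t'],s['eef_pos'],s['ee_rot'],s['width'],s['force'],s['q'])
f=optics.grab_frame('wrist');cv2.imwrite('pics/i6w.png',f[:,:,::-1])
o,S=scoop_now(s); print(o,S.as_euler('zyx',degrees=True),o+S.apply([.032,0,0]))
wp([((.60,yl(.6),.06),.021,18),((.59,yl(.59),.11),.021,18)])
E
```

```text
18.05 [0.53196858 0.30399014 0.07047162] [3.13911813 0.13884651 0.01946223] 0.017465642700600584 [-3.11652019  1.60990812 -1.4661985 ] [ 0.77883636  0.48604895 -0.1926206  -0.11149949 -0.99767881  0.87704862]
[0.61420662 0.30598578 0.01606186] [  1.19342288 -18.04377711   0.2292605 ] [0.64462626 0.30661261 0.02597409]
shift [-0.019  -0.0001 -0.0418] rot [ 0.12 -0.21 -0.07] rows>=0.9
shift [-0.0357  0.     -0.09  ] rot [ 0.12 -0.21 -0.07] rows>=1.9
```

View pics/i6w.png

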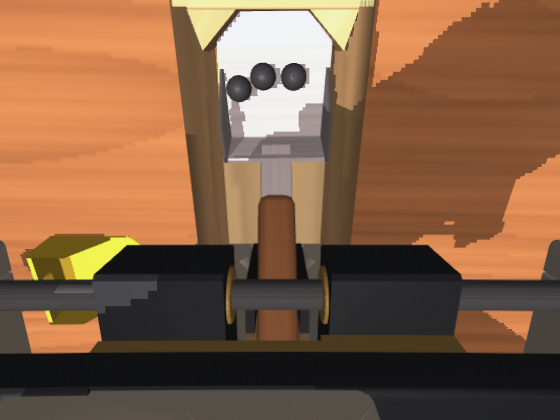

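The balls are rolling back into the bowl. I hold briefly, then lift.

Call:
jog_arm(
  motion=[
    [[0, 0, 0, 0, 0, 0, 0.0], [0, 0, 0, 0, 0, 0, 0.0], [0, 0, 0, 0, 0, 0, 0.0], [-0.005, 0, -0.01, 0, 0, 0, 0.0], [-0.012, 0, -0.025, 0, 0, 0, 0.0], [-0.019, 0, -0.042, 0, 0, 0, 0.0], [-0.028, 0, -0.066, 0, 0, 0, 0.0], [-0.0357, 0, -0.09, 0, 0, 0, 0.0]],
  ],
  newtons=58,
)

```text
t: 18.9
eef_pos: [0.5076, 0.3035, 0.1668]
ee_rot: [3.14, 0.135, 0.02]
force: [0.9, -0.0, -1.9]
width: 0.0175
```

```bash
python3 - <<'E'
from h import *
np.set_printoptions(precision=4,suppress=True)
s=st(); print(s['t'],s['eef_pos'],s['ee_rot'],s['width'],s['force'],s['q'])
f=optics.grab_frame('wrist');cv2.imwrite('pics/i7w.png',f[:,:,::-1])
f=optics.grab_frame('top');cv2.imwrite('pics/i7t.png',f[:,:,::-1]); crop(f,220,180,340,250,6,'i7tc.png')
o,S=scoop_now(s); print(o,S.as_euler('zyx',degrees=True))
E
```

```text
18.9 [0.5076 0.3035 0.1668] [3.1398 0.1353 0.0198] 0.01745969471657 [ 0.8826 -0.0432 -1.9179] [ 0.808   0.3553 -0.1539 -0.1031 -1.1605  0.8286]
[0.59   0.3056 0.1127] [  1.2087 -18.2459   0.2739]
```

View pics/i7w.png

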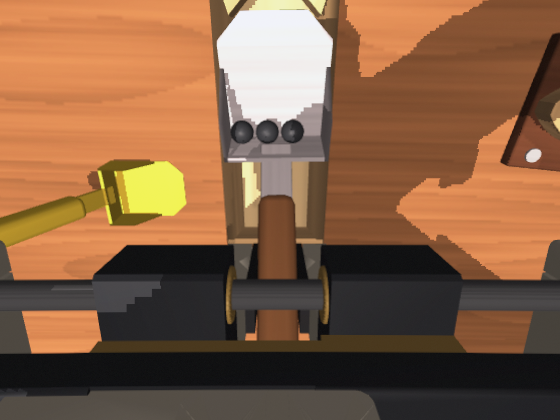

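View pics/i7tc.png

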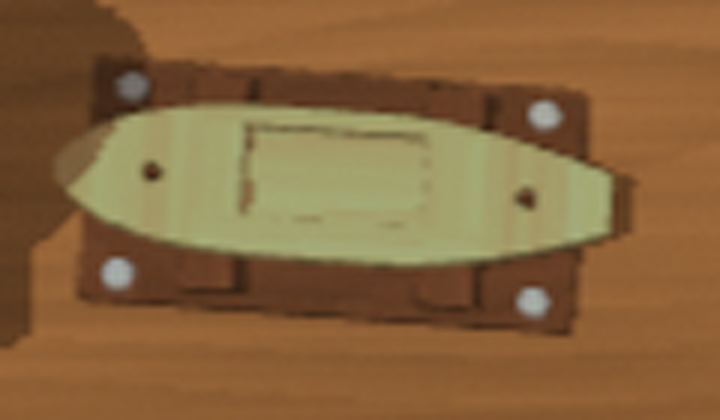

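The three balls rest in the bowl at (242,132), (267,132) and (292,132). I measure the lure pocket and dowels.

```bash
python3 - <<'E'
from h import *
np.set_printoptions(precision=4,suppress=True)
ct=cam('top');T=lambda p:np.array(p,float)/6+[220,180]-.5+1/12
P=plane(ct,T([(248,128),(428,138),(242,213),(422,224)]),.046); print(P,P.mean(0))
print('dowels',plane(ct,T([(152,171),(526,199)]),.055))
print('screws',plane(ct,T([(133,86),(545,115),(118,273),(533,302)]),.032))
f=cv2.imread('pics/a_side.png')[:,:,::-1]; cs=cam('side')
Sd=lambda p:np.array(p,float)/5+[240,130]-.4
print('side dowel',plane(cs,Sd([(126,493),(288,333)]),.055),'pocket corners',plane(cs,Sd([(140,438),(217,368),(261,394)]),.046))
print('side screws',plane(cs,Sd([(60,508),(165,577),(345,395),(241,329)]),.032))
E
```

```text
[[ 0.586   0.0281  0.046 ]
 [ 0.5804 -0.0465  0.046 ]
 [ 0.5506  0.0311  0.046 ]
 [ 0.5446 -0.0432  0.046 ]] [ 0.5654 -0.0076  0.046 ]
dowels [[ 0.5678  0.0676  0.055 ]
 [ 0.5531 -0.0859  0.055 ]]
screws [[ 0.6066  0.0764  0.032 ]
 [ 0.5909 -0.0963  0.032 ]
 [ 0.528   0.0836  0.032 ]
 [ 0.5124 -0.0891  0.032 ]]
side dowel [[ 0.5653  0.0731  0.055 ]
 [ 0.5525 -0.0818  0.055 ]] pocket corners [[ 0.5856  0.0293  0.046 ]
 [ 0.5773 -0.041   0.046 ]
 [ 0.5441 -0.0387  0.046 ]]
side screws [[ 0.6015  0.0895  0.032 ]
 [ 0.5226  0.0964  0.032 ]
 [ 0.5072 -0.0761  0.032 ]
 [ 0.5885 -0.0854  0.032 ]]
```

```bash
python3 - <<'E'
from h import *
import kin2
np.set_printoptions(precision=2,suppress=True)
s=st();o,S=scoop_now(s); q=s['q']
yb=-1.655; lip=np.array([.566,.010,.105]); ob=lip-S_(yb,18).apply([.032,0,0]); print(ob)
for k in range(1,15):
    a=k/14; a2=a*a*(3-2*a); yaw=.021+(yb-.021)*a; oo=o+(ob-o)*a2
    p,R=tool_for(oo,S_(yaw,18)); 
    if k in (2,4,6,7): go(p,R,s)
    qn,e=kin2.ik(p,R,q); print(k,qn,'%.1f'%e, np.abs(qn-q).max()/.1); q=qn
E
```

```text
[0.57 0.04 0.1 ]
1 [ 0.8   0.36 -0.14 -0.12 -1.17  0.72] 0.0 1.089006364947669
shift [ 0. -0.  0.] rot [ 1.7  -0.55 13.61] rows>=1.6
2 [ 0.8   0.35 -0.14 -0.13 -1.15  0.61] 0.0 1.0637329972314191
3 [ 0.78  0.34 -0.15 -0.14 -1.14  0.51] 0.0 0.9952319507066887
shift [0.   0.01 0.  ] rot [ 3.54 -0.53 27.21] rows>=3.2
4 [ 0.76  0.33 -0.17 -0.15 -1.12  0.42] 0.0 0.9341018546177021
5 [ 0.73  0.32 -0.19 -0.15 -1.1   0.33] 0.0 0.8808180329452303
shift [0.01 0.05 0.01] rot [ 5.39 -0.5  40.8 ] rows>=4.8
6 [ 0.7   0.31 -0.21 -0.16 -1.08  0.25] 0.0 0.8367809491853939
shift [0.01 0.07 0.01] rot [ 6.31 -0.48 47.6 ] rows>=5.6
7 [ 0.67  0.3  -0.24 -0.16 -1.06  0.17] 0.0 0.8042473215348611
8 [ 0.63  0.29 -0.25 -0.16 -1.04  0.09] 0.0 0.7861647090661772
9 [ 0.59  0.28 -0.27 -0.16 -1.02  0.01] 0.0 0.7858509913732177
10 [ 0.55  0.28 -0.28 -0.16 -1.   -0.07] 0.0 0.8065367539898913
11 [ 0.52  0.27 -0.29 -0.16 -0.98 -0.15] 0.0 0.8508755675527196
12 [ 0.49  0.28 -0.29 -0.16 -0.96 -0.25] 0.0 0.920568056121184
13 [ 0.47  0.28 -0.29 -0.16 -0.95 -0.35] 0.0 1.0161898518524377
14 [ 0.46  0.28 -0.29 -0.15 -0.93 -0.46] 0.0 1.1371664190430524
```

```bash
cat > carry.py <<'E'
from h import *
import sys
def carry(o,yaw0,ob,yb,n,k0,k1,up=18,s=None):
    s=s or arm.get_state()
    for k in range(k0,k1+1):
        a=k/n; a2=a*a*(3-2*a); p,R=tool_for(o+(ob-o)*a2,S_(yaw0+(yb-yaw0)*a,up)); go(p,R,s)
E
python3 - <<'E'
from carry import *
s=st();o,S=scoop_now(s); yb=-1.655; ob=np.array([.566,.010,.105])-S_(yb,18).apply([.032,0,0])
np.save('o0.npy',np.r_[o,ob]); carry(o,.021,ob,yb,14,1,7)
E
```

```text
shift [ 0.0006 -0.0061 -0.0006] rot [ 0.78 -0.56  6.82] rows>=0.8
shift [ 0.0012 -0.0049  0.0002] rot [ 1.7  -0.55 13.61] rows>=1.6
shift [0.0024 0.0024 0.0014] rot [ 2.62 -0.54 20.41] rows>=2.4
shift [0.0042 0.0147 0.0028] rot [ 3.54 -0.53 27.21] rows>=3.2
shift [0.0067 0.0311 0.0045] rot [ 4.47 -0.51 34.01] rows>=4.0
shift [0.01   0.0505 0.0062] rot [ 5.39 -0.5  40.8 ] rows>=4.8
shift [0.014  0.0718 0.0079] rot [ 6.31 -0.48 47.6 ] rows>=5.6
```

Call:
jog_arm(
  motion=[
    [[0.0006, -0.006, -0.0006, 0.8, -0.5, 6.8, 0.0], [0.0012, -0.005, 0, 1.7, -0.5, 13.6, 0.0], [0.0024, 0.0024, 0.0014, 2.6, -0.5, 20.4, 0.0], [0.0042, 0.0147, 0.0028, 3.5, -0.5, 27.2, 0.0], [0.0067, 0.031, 0.0045, 4.5, -0.5, 34, 0.0], [0.01, 0.05, 0.0062, 5.4, -0.5, 40.8, 0.0], [0.014, 0.072, 0.008, 6.3, -0.5, 47.6, 0.0]],
  ],
  newtons=58,
)

```text
t: 19.7
eef_pos: [0.5238, 0.2328, 0.161]
ee_rot: [-3.141, 0.14, -0.821]
force: [1.0, 0.0, 0.2]
width: 0.0174
```

```bash
python3 - <<'E'
from carry import *
s=st(); print(s['t'],s['eef_pos'],s['force']);f=optics.grab_frame('wrist');cv2.imwrite('pics/j1w.png',f[:,:,::-1])
v=np.load('o0.npy'); carry(v[:3],.021,v[3:],-1.655,14,8,14)
E
```

```text
19.7 [0.52377225 0.23281791 0.16104165] [1.02617427e+00 5.22929857e-04 1.57967345e-01]
shift [0.0173 0.0085 0.0003] rot [0.91 0.01 6.03] rows>=0.7
shift [ 0.0375  0.0189 -0.0003] rot [ 1.86  0.   12.82] rows>=1.5
shift [ 0.0572  0.0279 -0.0011] rot [ 2.82  0.   19.61] rows>=2.3
shift [ 0.0756  0.0347 -0.002 ] rot [ 3.77 -0.   26.4 ] rows>=3.1
shift [ 0.0919  0.0385 -0.0029] rot [ 4.73e+00 -1.00e-02  3.32e+01] rows>=3.9
shift [ 0.1051  0.0387 -0.0039] rot [ 5.680e+00 -1.000e-02  3.999e+01] rows>=4.7
shift [ 0.1145  0.0344 -0.0049] rot [ 6.640e+00 -1.000e-02  4.678e+01] rows>=5.5
```

View pics/j1w.png

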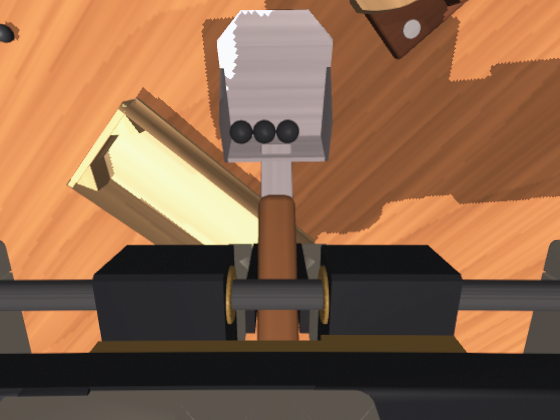

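The balls are steady at (241,131), (264,131) and (287,131).

Call:
jog_arm(
  motion=[
    [[0.0173, 0.0085, 0, 0.9, 0, 6, 0.0], [0.0375, 0.019, 0, 1.9, 0, 12.8, 0.0], [0.057, 0.028, -0.001, 2.8, 0, 19.6, 0.0], [0.0756, 0.0347, -0.002, 3.8, 0, 26.4, 0.0], [0.092, 0.0385, -0.003, 4.7, 0, 33.2, 0.0], [0.105, 0.0387, -0.004, 5.7, 0, 40, 0.0], [0.1145, 0.0344, -0.005, 6.6, 0, 46.8, 0.0], [0.1145, 0.0344, -0.005, 6.6, 0, 46.8, 0.0]],
  ],
  newtons=58,
)

```text
t: 20.55
eef_pos: [0.5755, 0.1217, 0.1504]
ee_rot: [-3.141, 0.139, -1.658]
force: [-0.9, -0.2, -0.7]
width: 0.0175
```

```bash
cat >> h.py <<'E'
PC=np.array([.565,-.0065]); YL=1.487
def pl(along,z,up,yaw=YL-np.pi,cross=0):
    "scoop origin with the lip 'along' m headward of pocket centre"
    d=np.array([np.cos(YL),np.sin(YL)]); n=np.array([-d[1],d[0]]); c=PC+d*along+n*cross
    return np.r_[c,z]-S_(yaw,up).apply([.032,0,0]),yaw,up
E
python3 - <<'E'
from h import *
s=st(); print(s['t'],s['eef_pos'],s['ee_rot'],s['force'],s['q']);f=optics.grab_frame('wrist');cv2.imwrite('pics/j2w.png',f[:,:,::-1]); np.save('s11.npy',np.r_[s['eef_pos'],s['ee_rot']])
o,S=scoop_now(s); print(o,S.as_euler('zyx',degrees=True),o+S.apply([.032,0,0]))
wp([pl(.016,.10,12),pl(.016,.09,6),pl(.016,.075,0),pl(.016,.065,-3)])
E
```

```text
20.55 [0.57552171 0.12170288 0.15041548] [-3.14128391  0.13944415 -1.65754252] [-0.9226651  -0.16723887 -0.72573387] [ 0.4619178   0.28319401 -0.28541797 -0.14782788 -0.93409914 -0.4647398 ]
[0.5689088  0.03973867 0.09595782] [-94.73550407   1.51914642 -17.94838061] [0.56626793 0.00942147 0.10585191]
shift [ 0.0047 -0.0002 -0.0066] rot [ 0.01 -6.01  0.08] rows>=0.7
shift [ 0.011  -0.0002 -0.0084] rot [  0.02 -12.01   0.08] rows>=1.4
shift [ 0.0191 -0.0002 -0.0046] rot [  0.02 -18.01   0.08] rows>=2.1
shift [ 0.024  -0.0002 -0.    ] rot [ 2.000e-02 -2.101e+01  8.000e-02] rows>=2.4
```

View pics/j2w.png

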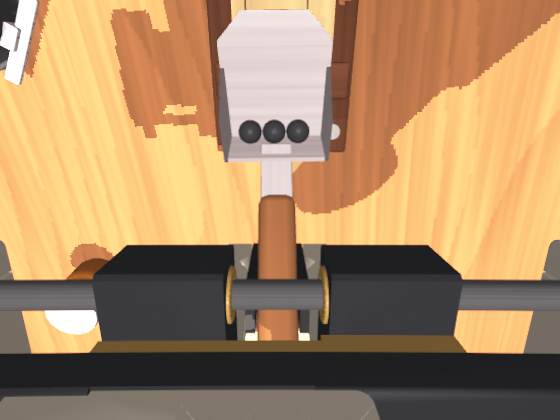

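Call:
jog_arm(
  motion=[
    [[0.0047, 0, -0.0066, 0, -6, 0, 0.0], [0.011, 0, -0.0084, 0, -12, 0, 0.0], [0.015, 0, -0.0068, 0, -15, 0, 0.0], [0.0191, 0, -0.0046, 0, -18, 0, 0.0], [0.024, 0, 0, 0, -21, 0, 0.0], [0.024, 0, 0, 0, -21, 0, 0.0]],
  ],
  newtons=58,
)

```text
t: 21.2
eef_pos: [0.5725, 0.0974, 0.1462]
ee_rot: [3.141, 0.507, -1.652]
force: [-0.9, -0.1, -0.7]
width: 0.0174
```

```bash
python3 - <<'E'
from h import *
s=st(); print(s['t'],s['eef_pos'],s['ee_rot'],s['force'],s['q']);f=optics.grab_frame('wrist');cv2.imwrite('pics/j3w.png',f[:,:,::-1]); 
f=optics.grab_frame('side');crop(f,220,120,360,260,4,'j3s.png')
o,S=scoop_now(s); print(o,S.as_euler('zyx',degrees=True),o+S.apply([.032,0,0]))
wp([pl(.016,.060,-6),pl(.016,.057,-9),pl(.016,.054,-12),pl(.016,.052,-15),pl(.016,.050,-18),pl(.016,.049,-21),pl(.016,.048,-25),pl(.016,.048,-30)])
E
```

```text
21.2 [0.57248842 0.09742315 0.14622525] [ 3.14100479  0.50722208 -1.65213564] [-0.9329422  -0.13631697 -0.7067855 ] [ 0.15436076  0.31012955 -0.18744571 -0.58440712 -1.02817735  0.06131644]
[0.56831844 0.0404234  0.06584403] [-94.63900113  -0.21846924   3.05403329] [0.56573038 0.00857406 0.06413488]
shift [ 0.004  -0.0001 -0.0015] rot [ 0.05 -3.07  0.16] rows>=0.4
shift [ 0.0074 -0.0001 -0.0049] rot [ 0.05 -6.07  0.15] rows>=0.7
shift [ 0.0111 -0.0001 -0.0082] rot [ 0.05 -9.07  0.15] rows>=1.1
shift [ 0.0147 -0.0001 -0.0122] rot [  0.06 -12.07   0.15] rows>=1.4
shift [ 0.0185 -0.0001 -0.0161] rot [  0.06 -15.07   0.15] rows>=1.8
shift [ 0.0222 -0.0001 -0.0207] rot [  0.07 -18.07   0.15] rows>=2.1
shift [ 0.0274 -0.     -0.0269] rot [  0.07 -22.07   0.15] rows>=2.6
shift [ 0.0339 -0.     -0.0352] rot [  0.08 -27.07   0.14] rows>=3.2
```

View pics/j3w.png

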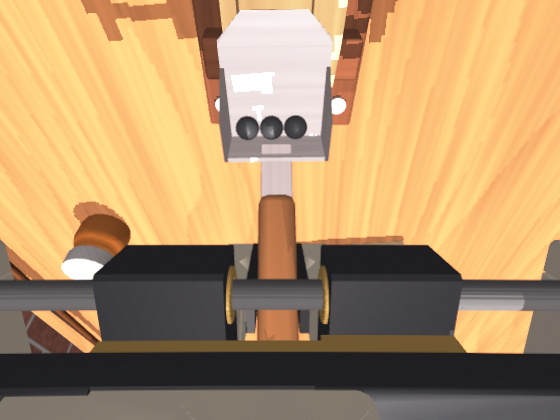

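View pics/j3s.png

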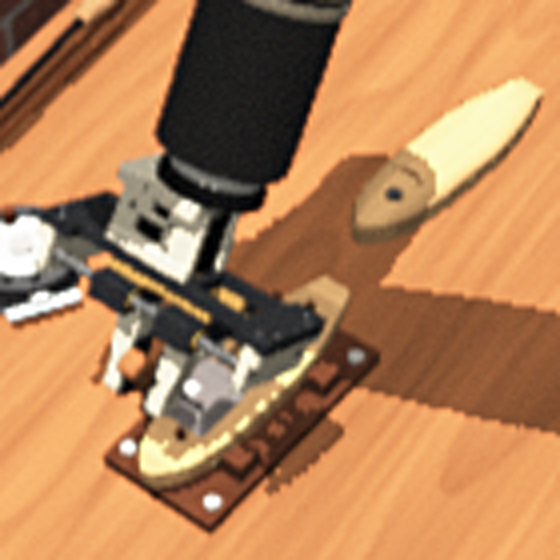

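The lip is centred over the pocket, and the balls are still in at (247,127), (271,127) and (296,127). I tip slowly.

Call:
jog_arm(
  motion=[
    [[0.004, 0, -0.0015, 0, -3, 0, 0.0], [0.0074, 0, -0.0049, 0, -6, 0, 0.0], [0.0111, 0, -0.0082, 0, -9, 0, 0.0], [0.0129, 0, -0.0102, 0, -10.5, 0, 0.0], [0.0147, 0, -0.0122, 0, -12, 0, 0.0], [0.0166, 0, -0.0142, 0, -13.5, 0, 0.0], [0.0185, 0, -0.0161, 0, -15, 0, 0.0]],
  ],
  newtons=58,
)

```text
t: 22.0
eef_pos: [0.5712, 0.0746, 0.1526]
ee_rot: [-3.14, 0.768, -1.649]
force: [-0.1, -0.0, -1.2]
width: 0.0176
```

```bash
python3 - <<'E'
from h import *
s=st(); print(s['t'],s['eef_pos'],s['ee_rot'],s['force']);f=optics.grab_frame('wrist');cv2.imwrite('pics/j4w.png',f[:,:,::-1]); 
o,S=scoop_now(s); print(o,S.as_euler('zyx',degrees=True),o+S.apply([.032,0,0]))
wp([pl(.016,.049,-21),pl(.016,.049,-24),pl(.016,.048,-28),pl(.016,.048,-32)])
E
```

```text
22.0 [0.57117352 0.07456768 0.15262652] [-3.13978178  0.76815646 -1.64944924] [-0.10338719 -0.0243836  -1.18574775]
[0.56903959 0.04014955 0.06022338] [-94.33212573  -1.48517732  17.95300989] [0.56662319 0.00981393 0.05032838]
shift [ 0.0018 -0.0003 -0.0053] rot [ 0.12 -2.92  0.13] rows>=0.3
shift [ 0.0037 -0.0003 -0.0113] rot [ 0.12 -5.92  0.12] rows>=0.7
shift [ 0.0075 -0.0003 -0.0185] rot [ 0.13 -9.92  0.12] rows>=1.2
shift [ 0.0112 -0.0002 -0.0261] rot [  0.13 -13.92   0.11] rows>=1.6
```

View pics/j4w.png

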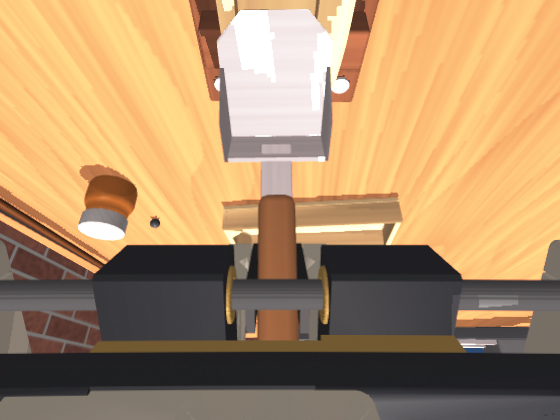

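The bowl is empty. I lift away and check the pocket.

```bash
python3 - <<'E'
from h import *
wp([pl(.016,.075,-18),pl(.03,.11,-14),pl(.07,.13,-6),pl(.12,.14,0,yaw=-1.45),pl(.17,.14,0,yaw=-1.3)])
f=optics.grab_frame('side');crop(f,220,120,360,260,4,'j5s.png')
E
```

```text
shift [-0.018  -0.0003 -0.0179] rot [0.12 0.08 0.13] rows>=0.5
shift [-0.054  -0.0004 -0.025 ] rot [0.11 4.08 0.13] rows>=1.2
shift [-0.0983 -0.0005  0.0053] rot [ 0.1  12.08  0.14] rows>=2.0
shift [-0.1394  0.0182  0.0442] rot [-6.66 18.02 -9.49] rows>=2.9
shift [-0.1726  0.0315  0.0763] rot [-11.62  17.89 -16.56] rows>=3.8
```

View pics/j5s.png

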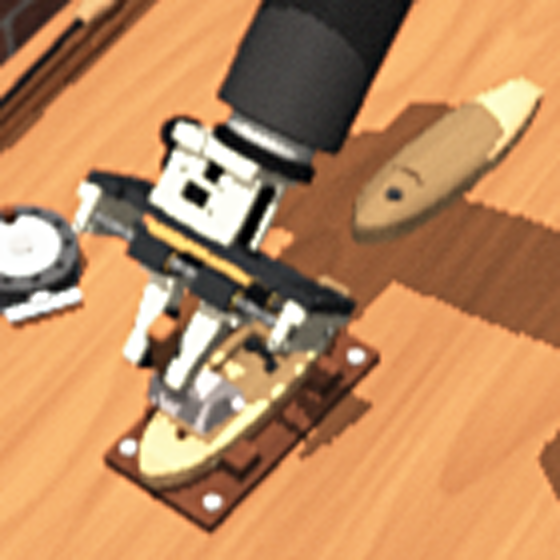

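Call:
jog_arm(
  motion=[
    [[-0.018, 0, -0.018, 0, 0, 0, 0.0], [-0.054, 0, -0.025, 0, 4, 0, 0.0], [-0.075, 0, -0.01, 0, 8, 0, 0.0], [-0.098, 0, 0.005, 0, 12, 0, 0.0], [-0.139, 0.018, 0.044, -6.7, 18, -9.5, 0.0], [-0.1726, 0.0315, 0.0763, -11.6, 17.9, -16.6, 0.0], [-0.1726, 0.0315, 0.0763, -11.6, 17.9, -16.6, 0.0]],
  ],
  newtons=58,
)

```text
t: 22.8
eef_pos: [0.5526, 0.2584, 0.2176]
ee_rot: [-3.141, 0.452, -1.29]
force: [0.6, -0.6, -0.9]
width: 0.0172
```

```bash
python3 - <<'E'
from h import *
s=st(); print(s['t'],s['eef_pos'],s['ee_rot'],s['q'])
f=optics.grab_frame('top');crop(f,220,180,340,250,6,'k1t.png')
f=optics.grab_frame('side');crop(f,220,150,330,260,5,'k1s.png')
o,S=scoop_now(s); print(o,S.as_euler('zyx',degrees=True))
E
```

```text
22.8 [0.55255047 0.25837204 0.21755169] [-3.14057069  0.45223136 -1.28963594] [ 0.4654654   0.29132033 -0.04603218 -0.48141262 -1.18722762 -0.011771  ]
[0.57013204 0.19945491 0.14043386] [-7.39163704e+01 -7.52740678e-02 -7.09638062e-02]
```

View pics/k1t.png

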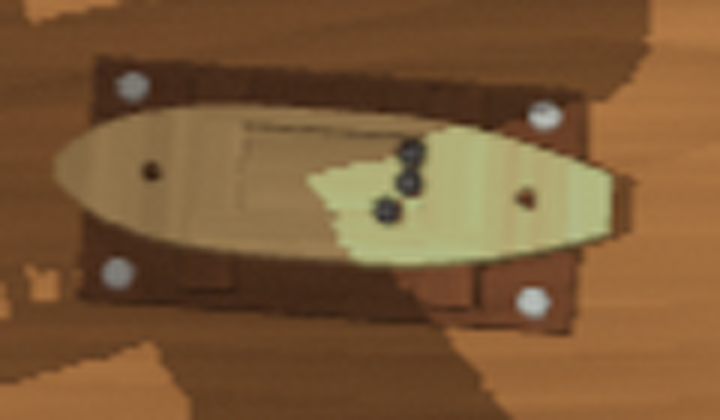

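View pics/k1s.png

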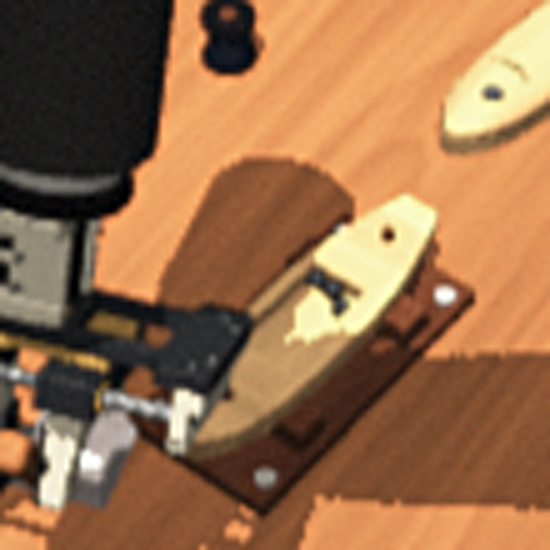

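All three balls lie in the pocket, at top-crop (411,153), (409,183) and (388,210). I return the scoop.

```bash
python3 - <<'E'
from carry import *
import kin2
np.set_printoptions(precision=2,suppress=True)
s=st(); o,S=scoop_now(s); ob=np.array([.53,yl(.53),.11]); q=s['q']
for k in range(1,11):
    a=k/10; p,R=tool_for(o+(ob-o)*a,S_(-1.29+(.021+1.29)*a,0)); q,e=kin2.ik(p,R,q)
    if k in(1,2,4,6,8,10): print(k,q,'%.1f'%e); go(p,R,s)
E
```

```text
1 [ 0.48  0.31 -0.03 -0.48 -1.24  0.1 ] 0.0
shift [-0.01  0.01  0.01] rot [-3.38 -0.12 -7.01] rows>=0.9
2 [ 0.5   0.33 -0.01 -0.47 -1.28  0.2 ] 0.0
shift [-0.02  0.02  0.01] rot [ -6.67  -0.12 -13.76] rows>=1.8
4 [ 0.54  0.37  0.02 -0.45 -1.37  0.39] 0.0
shift [-0.03  0.03  0.03] rot [-13.24  -0.11 -27.27] rows>=3.5
6 [ 0.6   0.4   0.04 -0.41 -1.44  0.57] 0.0
shift [-0.04  0.05  0.04] rot [-19.81  -0.11 -40.78] rows>=5.3
8 [ 0.66  0.43  0.05 -0.35 -1.49  0.75] 0.0
shift [-0.04  0.06  0.05] rot [-26.38  -0.1  -54.29] rows>=7.0
10 [ 0.72  0.46  0.06 -0.29 -1.53  0.93] 0.0
shift [-0.05  0.07  0.06] rot [-32.95  -0.09 -67.8 ] rows>=8.8
```

Call:
jog_arm(
  motion=[
    [[-0.01, 0.01, 0.01, -6.7, 0, -13.7, 0.0], [-0.02, 0.02, 0.015, -10, 0, -20.5, 0.0], [-0.03, 0.03, 0.025, -13.2, 0, -27.3, 0.0], [-0.035, 0.04, 0.035, -19.8, 0, -40.8, 0.0], [-0.04, 0.05, 0.04, -26.4, 0, -54.3, 0.0], [-0.045, 0.06, 0.05, -33, 0, -67.8, 0.0], [-0.05, 0.07, 0.06, -33, 0, -67.8, 0.0], [-0.05, 0.07, 0.06, -33, 0, -67.8, 0.0]],
  ],
  newtons=58,
)

```text
t: 23.7
eef_pos: [0.4657, 0.3047, 0.1838]
ee_rot: [3.14, 0.454, -0.098]
force: [0.6, -0.7, -1.2]
width: 0.0178
```

```bash
python3 - <<'E'
from carry import *
s=st(); o,S=scoop_now(s);print(s['t'],o,S.as_euler('zyx',degrees=True))
wp([((.53,yl(.53),.11),.021,0),((.53,yl(.53),.05),.021,0),((.53,yl(.53),.02),.021,0),((.53,yl(.53),.0075),.021,0)])
E
```

```text
23.7 [0.52681402 0.29908097 0.1065347 ] [-5.56559064  0.038601   -0.10290715]
shift [ 0.0013  0.0016 -0.0044] rot [-2.87  0.03 -6.13] rows>=0.8
shift [0.0276 0.0015 0.0495] rot [-2.87  0.03 -6.13] rows>=1.1
shift [0.0408 0.0014 0.0764] rot [-2.87  0.03 -6.13] rows>=1.7
shift [0.0462 0.0014 0.0877] rot [-2.87  0.03 -6.13] rows>=2.0
```

Call:
jog_arm(
  motion=[
    [[0.001, 0.0016, -0.004, -2.9, 0, -6.1, 0.0], [0.014, 0.0016, 0.022, -2.9, 0, -6.1, 0.0], [0.0276, 0.0015, 0.0495, -2.9, 0, -6.1, 0.0], [0.035, 0.0014, 0.065, -2.9, 0, -6.1, 0.0], [0.0408, 0.0014, 0.0764, -2.9, 0, -6.1, 0.0], [0.044, 0.0014, 0.083, -2.9, 0, -6.1, 0.0], [0.0462, 0.0014, 0.0877, -2.9, 0, -6.1, 0.0], [0.0462, 0.0014, 0.0877, -2.9, 0, -6.1, 0.0]],
  ],
  newtons=58,
)

```text
t: 24.5
eef_pos: [0.4688, 0.3027, 0.0847]
ee_rot: [3.141, 0.454, 0.02]
force: [0.4, -0.1, -1.3]
width: 0.0175
```

```bash
python3 - <<'E'
from carry import *
s=st(); o,S=scoop_now(s);print(s['t'],o,S.as_euler('zyx',degrees=True),s['force'])
f=optics.grab_frame('wrist');cv2.imwrite('pics/l1w.png',f[:,:,::-1])
E
```

```text
24.5 [0.53006948 0.30436854 0.00745618] [ 1.15541456  0.02688144 -0.03269538] [ 0.4288375  -0.09821426 -1.33862945]
```

View pics/l1w.png

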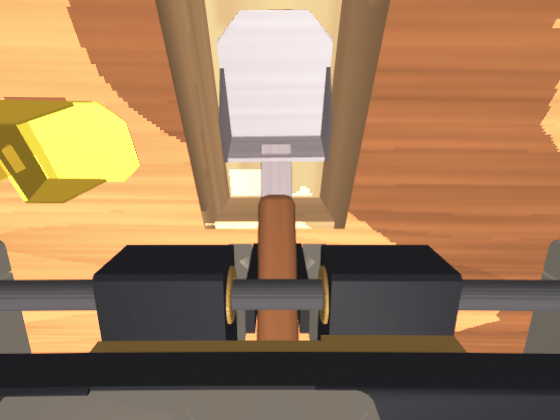

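Call:
jog_arm(
  motion=[
    [[0.0005, 0, 0.001, 0, 0, 0, 0.0], [0.0009, 0, 0.0018, 0, 0, 0, 0.0], [0.0009, 0, 0.0018, 0, 0, 0, 0.0]],
  ],
  newtons=58,
)

```text
t: 24.85
eef_pos: [0.4692, 0.3031, 0.0836]
ee_rot: [-3.141, 0.453, 0.021]
force: [0.7, 0.2, 0.7]
width: 0.0175
```

Call:
jog_arm(
  motion=[
    [[0, 0, 0, 0, 0, 0, 0.06], [0, 0, 0, 0, 0, 0, 0.06], [0, 0, 0, 0, 0, 0, 0.06], [0, 0, 0, 0, 0, 0, 0.06], [0, 0, -0.03, 0, 0, 0, 0.06], [0, 0, -0.07, 0, 0, 0, 0.06], [0, 0, -0.11, 0, 0, 0, 0.06], [0, 0, -0.14, 0, 0, 0, 0.06]],
  ],
)

```text
t: 25.65
eef_pos: [0.5317, 0.3043, 0.212]
ee_rot: [-3.14, 0.451, 0.021]
force: [0.6, 0.9, 0.7]
width: 0.0599
```

```bash
python3 - <<'E'
from carry import *
s=st(); print(s['t'],s['eef_pos'],s['ee_rot'],s['q'])
f=optics.grab_frame('wrist');cv2.imwrite('pics/l2w.png',f[:,:,::-1])
f=optics.grab_frame('side');crop(f,170,250,300,350,5,'l2s.png')
for p,ps in (([.52,0.0,.28],-1.62),([.56,-.20,.22],-1.72)): go(p,Rt(ps),s)
E
```

```text
25.65 [0.53171843 0.3042843  0.21195051] [-3.1403692   0.45082056  0.0211523 ] [ 0.66890752  0.52575353  0.22275192 -0.26757417 -1.63317772  0.95561161]
shift [-0.046   0.3039 -0.0537] rot [21.11 19.78 92.26] rows>=11.3
shift [ 0.0123  0.5048 -0.0155] rot [22.39 18.97 97.86] rows>=11.9
```

View pics/l2w.png

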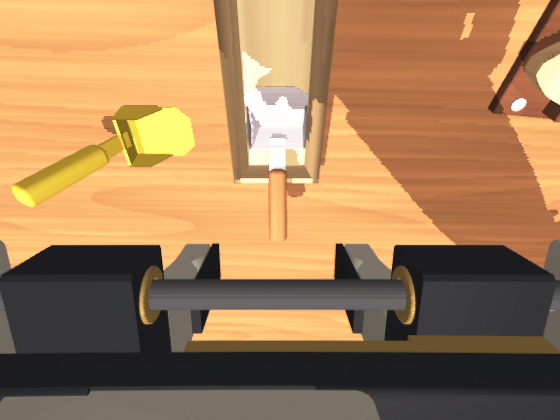

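View pics/l2s.png

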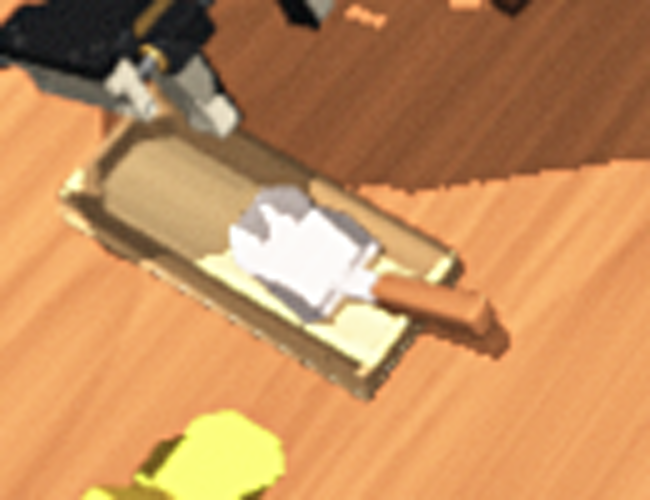

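The scoop is in the tray with its bowl inside and its handle leaning on the near rim, at (278,100)–(278,240), because it tips back by itself. Next comes the upper half. On the way I take a look at the dowels.

```bash
python3 - <<'E'
from h import *
s=st(); go([.52,.20,.30],Rt(-.9),s); go([.56,.045,.30],Rt(-1.655),s)
E
```

```text
shift [-0.0515  0.1042 -0.0717] rot [11.57 23.81 51.86] rows>=6.8
shift [-0.0185  0.2599 -0.0881] rot [21.23 19.42 94.26] rows>=11.5
```

Call:
jog_arm(
  motion=[
    [[-0.02, 0.03, -0.04, 2, 6, 8, 0.08], [-0.04, 0.06, -0.06, 4, 12, 16, 0.08], [-0.0515, 0.104, -0.072, 6, 18, 25, 0.08], [-0.045, 0.14, -0.08, 8, 22, 35, 0.08], [-0.035, 0.18, -0.085, 11.6, 23.8, 51.9, 0.08], [-0.025, 0.22, -0.088, 11.6, 23.8, 51.9, 0.08], [-0.0185, 0.26, -0.088, 14, 23, 61, 0.08], [-0.0185, 0.26, -0.088, 16, 22, 69.5, 0.08]],
  ],
)

```text
t: 26.55
eef_pos: [0.5592, 0.0413, 0.2994]
ee_rot: [3.139, 0.013, -1.075]
force: [-0.1, 0.6, 1.0]
width: 0.08
```

```bash
python3 - <<'E'
from h import *
s=st(); print(s['t'],s['eef_pos'],s['ee_rot'],s['q']); go([.56,.045,.30],Rt(-1.655),s)
E
```

```text
26.55 [0.55922248 0.04129563 0.29936573] [ 3.13900946  0.01257455 -1.07545036] [ 0.41445795  0.14578313 -0.15258422 -0.01288015 -1.27604304  0.08466831]
shift [-0.0029 -0.0024 -0.0006] rot [ 0.35  0.66 33.21] rows>=3.9
```

Call:
jog_arm(
  motion=[
    [[-0.003, -0.0025, 0, 0, 0.7, 16, 0.08], [-0.003, -0.0025, 0, 0, 0.7, 25, 0.08], [-0.003, -0.0025, 0, 0.3, 0.7, 33.2, 0.08], [-0.003, -0.0025, 0, 0.3, 0.7, 33.2, 0.08], [-0.003, -0.0025, 0, 0.3, 0.7, 33.2, 0.08]],
  ],
)

```text
t: 27.05
eef_pos: [0.5595, 0.0451, 0.2989]
ee_rot: [3.14, -0.001, -1.657]
force: [0.6, 0.7, -0.3]
width: 0.0799
```

```bash
python3 - <<'E'
from h import *
s=st(); print(s['t'],s['eef_pos'],s['ee_rot'],s['qd']); np.save('s12.npy',np.r_[s['eef_pos'],s['ee_rot']])
f=optics.grab_frame('wrist');cv2.imwrite('pics/m1w.png',f[:,:,::-1]); crop(f,200,0,350,240,3.3,'m1c.png')
go([.553,-.205,.28],Rt(-1.72),s)
E
```

```text
27.05 [0.55953032 0.04508974 0.2989284 ] [ 3.14024191e+00 -1.09797523e-03 -1.65687229e+00] [ 0.00046401  0.00164997  0.00464944 -0.00108079 -0.00352007  0.16998424]
shift [ 0.2497 -0.015   0.0192] rot [ 0.08 -0.07  3.62] rows>=5.0
```

View pics/m1c.png

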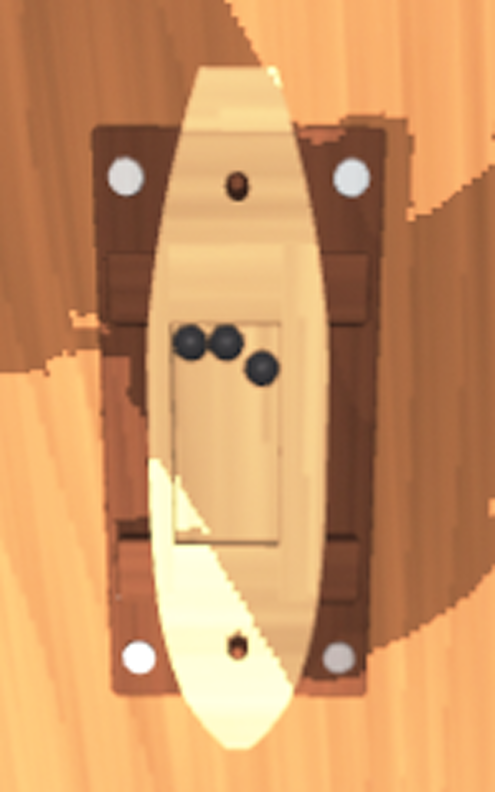

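All three balls are in the pocket, at (191,342), (227,342) and (262,368). The dowels are at (237,186) for the tail and (237,646) for the head.

```bash
python3 - <<'E'
from h import *
np.set_printoptions(precision=4,suppress=True)
v=np.load('s12.npy'); c=cam('wrist',dict(eef_pos=v[:3],ee_rot=v[3:])); T=lambda p:np.array(p,float)/3.3+[200,0]-.5+.15
Dd=plane(c,T([(237,646),(237,186)]),.0515); d=Dd[0]-Dd[1]; print(Dd,np.linalg.norm(d),np.arctan2(d[1],d[0]))
P=plane(c,T([(172,322),(281,322),(176,542),(281,541)]),.046); print(P,P.mean(0))
u=d/np.linalg.norm(d); print('origin',Dd[0]-u*.075,Dd[1]+u*.08)
print('tail cut mid',plane(c,T([(238,66)]),.046),'head',plane(c,T([(236,750)]),.046))
# upper half from c1
s1=dict(eef_pos=np.array([.502334,-.283816,.289704]),ee_rot=np.array([3.140954,.001092,-1.700545])); c1=cam('wrist',s1)
print('upper tail',plane(c1,[(224,52)],.02),'eye',plane(c1,[(227,214)],.026),'head',plane(c1,[(226,238)],.005))
f=cv2.imread('pics/c1.png')[:,:,::-1]; crop(f,180,40,270,245,3.5,'c1c.png')
E
```

```text
[[ 0.5675  0.0668  0.0515]
 [ 0.5536 -0.0856  0.0515]] 0.15305353587482026 1.4802849523703876
[[ 0.5794 -0.0464  0.046 ]
 [ 0.5426 -0.0432  0.046 ]
 [ 0.586   0.028   0.046 ]
 [ 0.5485  0.0309  0.046 ]] [ 0.5641 -0.0077  0.046 ]
origin [ 0.5607 -0.0079  0.0515] [ 0.5609 -0.0059  0.0515]
tail cut mid [[ 0.5502 -0.121   0.046 ]] head [[0.5717 0.1086 0.046 ]]
upper tail [[ 0.5431 -0.4276  0.02  ]] eye [[ 0.5715 -0.2409  0.026 ]] head [[ 0.5829 -0.201   0.005 ]]
```

View pics/c1c.png

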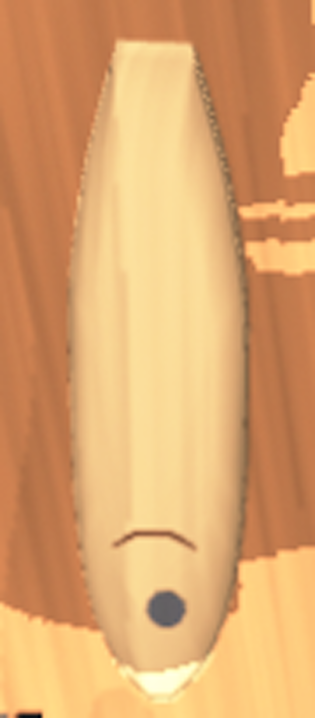

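Call:
jog_arm(
  motion=[
    [[0.05, -0.003, 0.004, 0, 0, 3.6, 0.0876], [0.1, -0.006, 0.008, 0, 0, 3.6, 0.0876], [0.15, -0.009, 0.012, 0, 0, 3.6, 0.0876], [0.2, -0.012, 0.016, 0, 0, 3.6, 0.0876], [0.25, -0.015, 0.019, 0, 0, 3.6, 0.0876], [0.25, -0.015, 0.019, 0, 0, 3.6, 0.0876], [0.25, -0.015, 0.019, 0, 0, 3.6, 0.0876]],
  ],
)

```text
t: 27.8
eef_pos: [0.5538, -0.2066, 0.2796]
ee_rot: [3.139, -0.001, -1.714]
force: [-0.6, 0.5, -0.6]
width: 0.0875
```

```bash
python3 - <<'E'
from h import *
s=st(); print(s['t'],s['eef_pos'],s['ee_rot'],s['qd']); np.save('s13.npy',np.r_[s['eef_pos'],s['ee_rot']])
f=optics.grab_frame('wrist');cv2.imwrite('pics/n1w.png',f[:,:,::-1]); crop(f,220,0,330,240,3.3,'n1c.png')
E
```

```text
27.8 [ 0.55382833 -0.20659413  0.27960867] [ 3.13937388e+00 -9.67033321e-04 -1.71411370e+00] [ 4.71162684e-02 -1.30383068e-02 -1.83546507e-03 -2.41067632e-03
 -3.09123791e-05 -2.64816136e-02]
```

View pics/n1c.png

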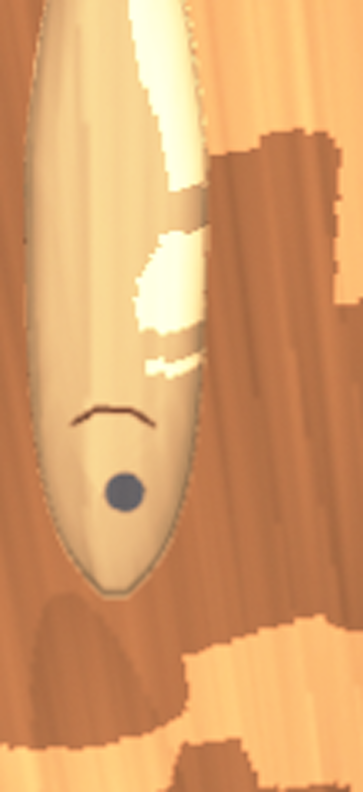

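```bash
python3 - <<'E'
from h import *
np.set_printoptions(precision=4,suppress=True)
v=np.load('s13.npy'); c=cam('wrist',dict(eef_pos=v[:3],ee_rot=v[3:])); T=lambda p:np.array(p,float)/3.3+[220,0]-.5+.15
tip=plane(c,T([(117,598)]),.012)[0]; E=plane(c,T([(26,180),(208,180),(26,280),(207,280)]),.016); print(tip,E)
m=[(E[0]+E[1])/2,(E[2]+E[3])/2]; print(m, np.linalg.norm(E[0]-E[1]))
eye=plane(c,T([(125,492)]),.026); print('eye',eye)
for yaw in (1.40,1.415,1.4275):
    u=np.array([np.cos(yaw),np.sin(yaw)]); o=tip[:2]-.115*u; n=np.array([-u[1],u[0]])
    print(yaw,o,[((k[:2]-o)@n*1000).round(1) for k in m],[((k[:2]-o)@u*1000).round(1) for k in m])
E
```

```text
[ 0.5812 -0.2016  0.012 ] [[ 0.588  -0.3477  0.016 ]
 [ 0.5276 -0.3391  0.016 ]
 [ 0.5939 -0.3168  0.016 ]
 [ 0.5322 -0.308   0.016 ]]
[array([ 0.5578, -0.3434,  0.016 ]), array([ 0.563 , -0.3124,  0.016 ])] 0.06106645685696542
eye [[ 0.5709 -0.2418  0.026 ]]
1.4 [ 0.5617 -0.315 ] [np.float64(-1.0), np.float64(-0.9)] [np.float64(-28.7), np.float64(2.7)]
1.415 [ 0.5634 -0.3152] [np.float64(1.2), np.float64(0.8)] [np.float64(-28.7), np.float64(2.7)]
1.4275 [ 0.5648 -0.3155] [np.float64(3.0), np.float64(2.2)] [np.float64(-28.7), np.float64(2.7)]
```

```bash
python3 - <<'E'
from h import *
import kin2
np.set_printoptions(precision=3,suppress=True)
R=Rt(1.41-np.pi); go([.5628,-.3152,.10],R); go([.5628,-.3152,.026],R)
print(kin2.ik(np.array([.5628,-.3152,.026]),R,arm.get_state()['q']),kin2.ik(np.array([.561,-.007,.07]),Rt(1.48-np.pi),arm.get_state()['q']))
E
```

```text
shift [ 0.107 -0.025  0.18 ] rot [ 0.1  -0.05  1.05] rows>=4.2
shift [ 0.107 -0.025  0.254] rot [ 0.1  -0.05  1.05] rows>=5.5
(array([-0.209,  0.52 , -0.301,  0.   , -0.749,  0.048]), np.float64(1.5776241969234172e-13)) (array([ 0.336,  0.354, -0.462, -0.   , -0.755, -0.427]), np.float64(2.4306359377422414e-13))
```

Call:
jog_arm(
  motion=[
    [[0.027, -0.006, 0.045, 0, 0, 1, 0.0876], [0.054, -0.012, 0.09, 0, 0, 1, 0.0876], [0.08, -0.018, 0.135, 0, 0, 1, 0.0876], [0.107, -0.025, 0.18, 0, 0, 1, 0.0876], [0.107, -0.025, 0.18, 0, 0, 1, 0.0876], [0.107, -0.025, 0.18, 0, 0, 1, 0.0876]],
  ],
)

```text
t: 28.45
eef_pos: [0.5628, -0.3143, 0.0979]
ee_rot: [3.136, -0.001, -1.729]
force: [1.0, -0.5, 0.2]
width: 0.0875
```

```bash
python3 - <<'E'
from h import *
s=st(); print(s['t'],s['eef_pos'],s['ee_rot'])
f=optics.grab_frame('wrist');cv2.imwrite('pics/n2w.png',f[:,:,::-1])
R=Rt(1.41-np.pi);go([.5628,-.3152,.026],R,s)
E
```

```text
28.45 [ 0.56277096 -0.31426436  0.09788723] [ 3.13596924e+00 -6.19459285e-04 -1.72894111e+00]
shift [ 0.0009 -0.0006  0.0719] rot [ 0.32 -0.04  0.15] rows>=1.4
```

View pics/n2w.png

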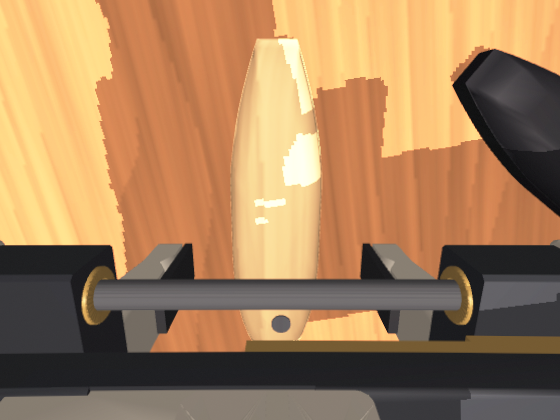

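The pale half is centred between the fingers, with its tail at (276,40) and eye at (281,323). I descend and grip.

Call:
jog_arm(
  motion=[
    [[0.0009, -0.0006, 0.03, 0.3, 0, 0, 0.0876], [0.0009, -0.0006, 0.055, 0.3, 0, 0, 0.0876], [0.0009, -0.0006, 0.068, 0.3, 0, 0, 0.0876], [0.0009, -0.0006, 0.0725, 0.3, 0, 0, 0.0876], [0.0009, -0.0006, 0.0725, 0.3, 0, 0, 0.0876]],
  ],
)

```text
t: 29.0
eef_pos: [0.5651, -0.3147, 0.0286]
ee_rot: [-3.138, -0.001, -1.727]
force: [-0.2, 0.3, -0.8]
width: 0.0876
```

Call:
jog_arm(
  motion=[
    [[0, 0, 0, 0, 0, 0, 0.05], [0, 0, 0, 0, 0, 0, 0.05], [0, 0, 0, 0, 0, 0, 0.05], [0, 0, 0, 0, 0, 0, 0.05], [0, 0, 0, 0, 0, 0, 0.05], [0, 0, 0, 0, 0, 0, 0.05]],
  ],
  newtons=60,
)

```text
t: 29.6
eef_pos: [0.565, -0.3148, 0.0291]
ee_rot: [-3.137, -0.002, -1.727]
force: [-2.4, 1.7, 6.0]
width: 0.0613
```

```bash
python3 - <<'E'
from h import *
s=st(); print(s['t'],s['eef_pos'],s['ee_rot'],s['width'],s['force'])
f=optics.grab_frame('wrist');cv2.imwrite('pics/n3w.png',f[:,:,::-1])
E
```

```text
29.6 [ 0.56501549 -0.31484967  0.02914702] [-3.13742126e+00 -1.54754089e-03 -1.72722272e+00] 0.061299324327307905 [-2.39816632  1.74020817  5.96710167]
```

View pics/n3w.png

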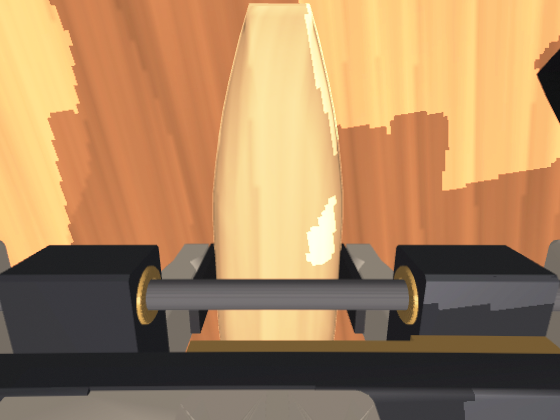

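The grip is on, but 4 mm high. I regrip lower.

Call:
jog_arm(
  motion=[
    [[0, 0, 0, -0.2, 0, 0, 0.072], [0, 0, 0.002, -0.2, 0, 0, 0.072], [0, 0, 0.0045, -0.2, 0, 0, 0.072], [0, 0, 0.0045, -0.2, 0, 0, 0.072], [0, 0, 0.0045, -0.2, 0, 0, 0.05], [0, 0, 0.0045, -0.2, 0, 0, 0.05], [0, 0, 0.0045, -0.2, 0, 0, 0.05], [0, 0, 0.0045, -0.2, 0, 0, 0.05]],
  ],
  newtons=60,
)

```text
t: 30.45
eef_pos: [0.5649, -0.3148, 0.0245]
ee_rot: [-3.141, -0.001, -1.727]
force: [0.5, 0.1, -1.7]
width: 0.0611
```

```bash
python3 - <<'E'
from h import *
s=st(); print(s['t'],s['eef_pos'],s['ee_rot'],s['width'],s['force']); np.save('s14.npy',np.r_[s['eef_pos'],s['ee_rot']])
f=optics.grab_frame('wrist');cv2.imwrite('pics/n4w.png',f[:,:,::-1]); crop(f,200,0,360,240,3,'n4c.png')
E
```

```text
30.45 [ 0.56493239 -0.3148067   0.02454927] [-3.14107698e+00 -1.47085639e-03 -1.72723701e+00] 0.06110627820762976 [ 0.47155604  0.13032993 -1.74555793]
```

View pics/n4c.png

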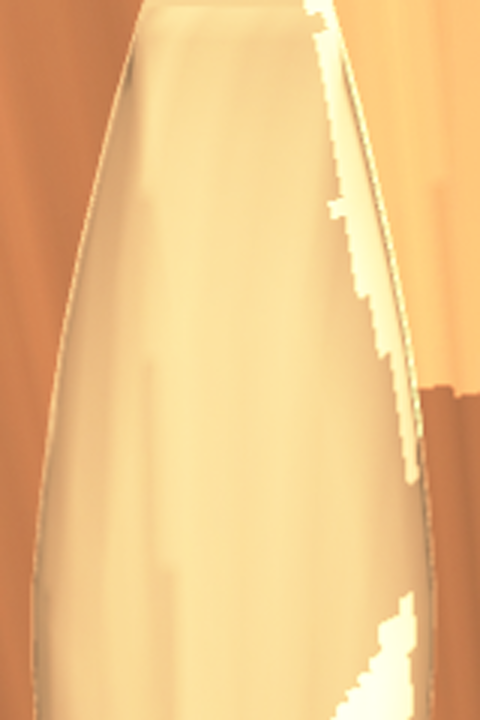

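```bash
python3 - <<'E'
from h import *
np.set_printoptions(precision=4,suppress=True)
u=np.array([np.cos(1.4144),np.sin(1.4144)]); n=np.array([-u[1],u[0]]); tcp=np.array([.56493,-.31481])
for nm,s,px in (('n2',dict(eef_pos=np.array([.56277,-.31426,.09789]),ee_rot=np.array([3.13597,-.00062,-1.72894])),[(276.5,39.5)]),('n3',dict(eef_pos=np.array([.565015,-.31485,.029147]),ee_rot=np.array([-3.13742,-.00155,-1.72722])),[(278,4.5)])):
    c=cam('wrist',s)
    for z in (.008,.016,.02):
        P=plane(c,px,z)[0][:2]; print(nm,z,P,'along',(P-tcp)@u*1000,'cross',(P-tcp)@n*1000)
v=np.load('s13.npy'); c=cam('wrist',dict(eef_pos=v[:3],ee_rot=v[3:]));
f=cv2.imread('pics/n2w.png')[:,:,::-1]; crop(f,220,25,340,115,6,'n2c.png')
E
```

```text
n2 0.008 [ 0.5438 -0.4301] along -117.16831646196673 cross 2.922116306577492
n2 0.016 [ 0.5441 -0.4286] along -115.69246281104934 cross 2.8908147918522427
n2 0.02 [ 0.5442 -0.4279] along -114.95453598559068 cross 2.8751640344896154
n3 0.008 [ 0.546  -0.4312] along -117.89126018709558 cross 0.5823010630212684
n3 0.016 [ 0.5463 -0.429 ] along -115.73626726564237 cross 0.5998618292534551
n3 0.02 [ 0.5465 -0.428 ] along -114.6587708049158 cross 0.6086422123695997
```

View pics/n2c.png

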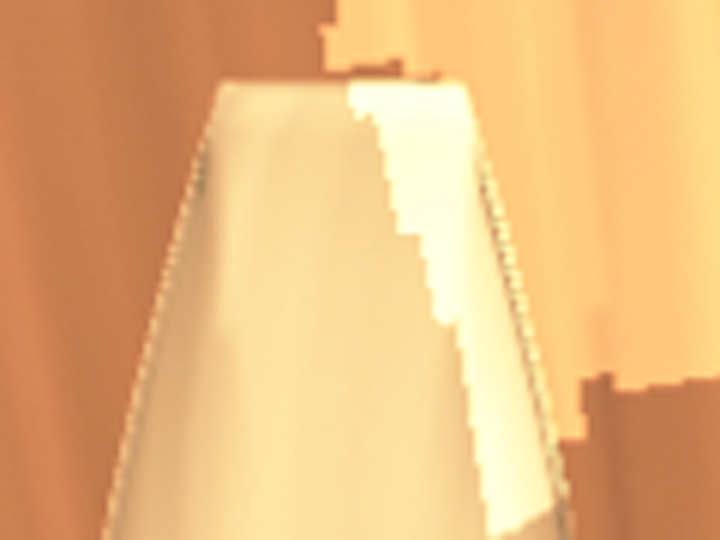

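```bash
python3 - <<'E'
from h import *
np.set_printoptions(precision=4,suppress=True)
u=np.array([np.cos(1.4144),np.sin(1.4144)]); n=np.array([-u[1],u[0]]); tcp=np.array([.56493,-.31481])
v=np.load('s14.npy'); c=cam('wrist',dict(eef_pos=v[:3],ee_rot=v[3:])); T=lambda p:np.array(p,float)/3+[200,0]-.5+.17
for row,a,b in ((600,33,434),(400,56,414),(200,96,382),(60,127,347)):
    P=plane(c,T([(a,row),(b,row)]),.016)[:,:2]; m=P.mean(0); print(row,(m-tcp)@n*1000,(m-tcp)@u*1000,np.linalg.norm(P[0]-P[1]))
E
```

```text
600 0.5945671588385044 -36.908724921237884 0.0603967886705924
400 0.7870090475433378 -66.35813343463175 0.050908848757303206
200 1.2948772008272316 -92.61354590046714 0.03846706921769579
60 0.9967261821428194 -109.30320958195178 0.02848722973216936
```

```bash
cat >> h.py <<'E'
TG=np.array([.5613,-.0061]); RG=Rt(1.4864-np.pi)
E
python3 - <<'E'
from h import *
s=st(); go([.5649,-.3148,.12],Rt(1.4144-np.pi)); go([*TG,.125],RG)
E
```

```text
shift [ 0.0002 -0.     -0.0955] rot [-0.03 -0.08 -0.  ] rows>=1.9
shift [-0.3042  0.0516 -0.1009] rot [-0.02 -0.08 -4.13] rows>=6.5
```

Call:
jog_arm(
  motion=[
    [[0, 0, -0.02, 0, 0, 0, 0.05], [0, 0, -0.05, 0, 0, 0, 0.05], [-0.01, 0.002, -0.09, 0, 0, 0, 0.05], [-0.05, 0.0085, -0.1, 0, 0, -1, 0.05], [-0.095, 0.016, -0.101, 0, 0, -2, 0.05], [-0.14, 0.0238, -0.101, 0, 0, -3, 0.05], [-0.185, 0.0314, -0.101, 0, 0, -4, 0.05], [-0.23, 0.039, -0.101, 0, 0, -4.1, 0.05]],
  ],
  newtons=60,
)

```text
t: 31.3
eef_pos: [0.5618, -0.0796, 0.1253]
ee_rot: [-3.141, -0.001, -1.655]
force: [0.3, 0.4, -1.2]
width: 0.0613
```

```bash
python3 - <<'E'
from h import *
s=st(); print(s['t'],s['eef_pos'],s['width'],s['force']); go([*TG,.125],RG)
E
```

```text
31.3 [ 0.56176354 -0.07963986  0.12534735] 0.061302103150980794 [ 0.31528929  0.37165157 -1.24159307]
shift [-0.0732  0.0067  0.0002] rot [-0.03 -0.07 -0.01] rows>=1.5
```

Call:
jog_arm(
  motion=[
    [[-0.035, 0.003, 0, 0, 0, 0, 0.05], [-0.06, 0.0055, 0, 0, 0, 0, 0.05], [-0.073, 0.0067, 0, 0, 0, 0, 0.05], [-0.073, 0.0067, 0, 0, 0, 0, 0.05], [-0.073, 0.0067, 0, 0, 0, 0, 0.05]],
  ],
  newtons=60,
)

```text
t: 31.8
eef_pos: [0.5611, -0.0066, 0.1252]
ee_rot: [-3.141, -0.001, -1.655]
force: [0.1, -0.6, -1.6]
width: 0.0613
```

```bash
python3 - <<'E'
from h import *
s=st(); print(s['t'],s['eef_pos'],s['ee_rot'],s['width'],s['force']); go([*TG,.085],RG); np.save('s15.npy',np.r_[s['eef_pos'],s['ee_rot']])
f=optics.grab_frame('wrist');cv2.imwrite('pics/o1w.png',f[:,:,::-1])
f=optics.grab_frame('side');crop(f,220,120,360,260,4,'o1s.png')
E
```

```text
31.8 [ 0.56113062 -0.0066073   0.12519708] [-3.14126280e+00 -1.45680963e-03 -1.65494214e+00] 0.06132605432111214 [ 0.14922165 -0.56498617 -1.60294969]
shift [-0.0006 -0.0001  0.0402] rot [-0.02 -0.08  0.01] rows>=0.8
```

View pics/o1w.png

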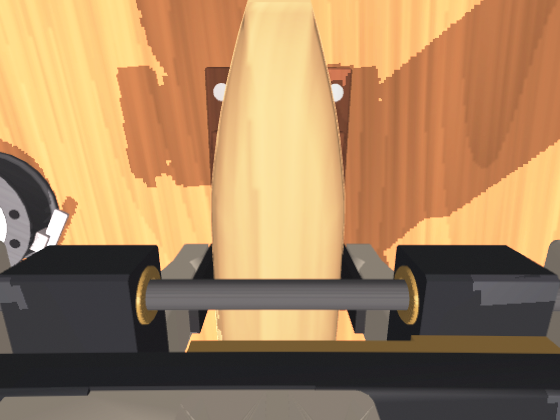

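View pics/o1s.png

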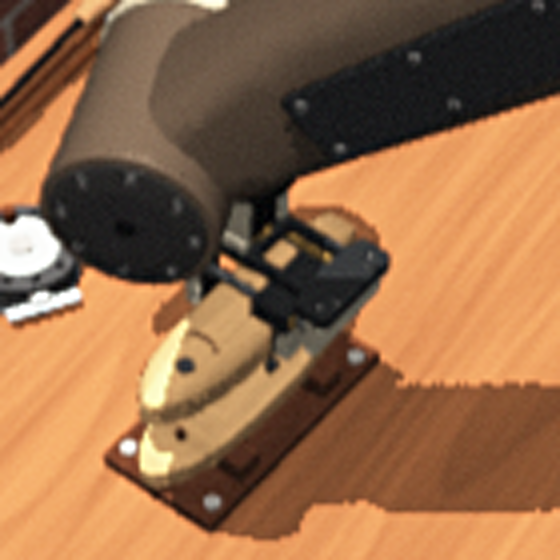

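Call:
jog_arm(
  motion=[
    [[-0.0006, 0, 0.02, 0, 0, 0, 0.05], [-0.0006, 0, 0.036, 0, 0, 0, 0.05], [-0.0006, 0, 0.042, 0, 0, 0, 0.05], [-0.0006, 0, 0.044, 0, 0, 0, 0.05], [-0.0006, 0, 0.0455, 0, 0, 0, 0.05], [-0.0006, 0, 0.0455, 0, 0, 0, 0.05]],
  ],
  newtons=60,
)

```text
t: 32.5
eef_pos: [0.5616, -0.0069, 0.0801]
ee_rot: [-3.141, -0.001, -1.657]
force: [0.1, 0.6, -1.4]
width: 0.0612
```

Call:
jog_arm(
  motion=[
    [[-0.0006, 0.0002, 0.001, 0, 0, 0, 0.05], [-0.0006, 0.0002, 0.0025, 0, 0, 0, 0.05], [-0.0006, 0.0002, 0.004, 0, 0, 0, 0.05]],
  ],
  newtons=60,
)

```text
t: 32.8
eef_pos: [0.5616, -0.0062, 0.0763]
ee_rot: [-3.14, -0.001, -1.656]
force: [0.0, -0.3, -1.5]
width: 0.0614
```

Call:
jog_arm(
  motion=[
    [[0, 0, 0.0015, 0, 0, 0, 0.05], [0, 0, 0.003, 0, 0, 0, 0.05], [0, 0, 0.0045, 0, 0, 0, 0.05]],
  ],
  newtons=60,
)

```text
t: 33.1
eef_pos: [0.5616, -0.0061, 0.0717]
ee_rot: [-3.14, -0.001, -1.656]
force: [0.1, 0.7, -1.5]
width: 0.0616
```

Call:
jog_arm(
  motion=[
    [[0, 0, 0.001, 0, 0, 0, 0.05], [0, 0, 0.002, 0, 0, 0, 0.05]],
  ],
  newtons=60,
)

```text
t: 33.3
eef_pos: [0.5616, -0.0061, 0.0704]
ee_rot: [-3.14, -0.001, -1.656]
force: [-7.5, 1.0, 17.2]
width: 0.0611
```

Call:
jog_arm(
  motion=[
    [[0, 0, 0.0009, 0, 0, 0, 0.05], [0, 0, 0.0012, 0, 0, 0, 0.05], [0, 0, 0.0012, 0, 0, 0, 0.05]],
  ],
  newtons=60,
)

```text
t: 33.6
eef_pos: [0.5615, -0.0061, 0.0704]
ee_rot: [-3.14, -0.001, -1.656]
force: [-3.8, 1.5, 12.7]
width: 0.0615
```

```bash
python3 - <<'E'
from h import *
s=st(); print(s['t'],s['eef_pos'],s['ee_rot'],s['width'],s['force'],s['moment'])
f=optics.grab_frame('wrist');cv2.imwrite('pics/p1w.png',f[:,:,::-1])
f=optics.grab_frame('side');crop(f,220,120,360,260,4,'p1s.png')
f=optics.grab_frame('top');cv2.imwrite('pics/p1t.png',f[:,:,::-1])
s=st(); print(s['eef_pos'],s['force'])
E
```

```text
33.6 [ 0.56152749 -0.00610603  0.07044814] [-3.13988005e+00 -1.47256065e-03 -1.65570251e+00] 0.061464224620283114 [-3.76989106  1.47507829 12.69958762] [ 0.59099602  2.15396575 -0.11254507]
[ 0.56155761 -0.0060972   0.07044704] [-4.46643352  1.16296471 11.71197172]
```

View pics/p1w.png

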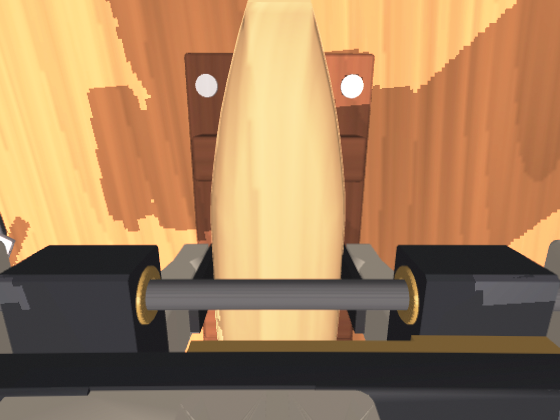

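View pics/p1s.png

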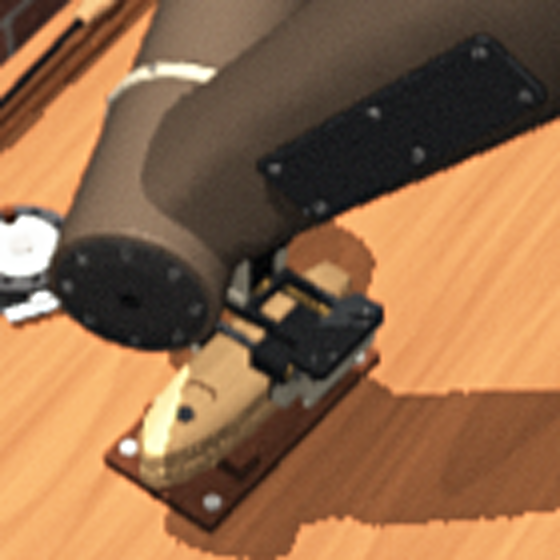

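View pics/p1t.png

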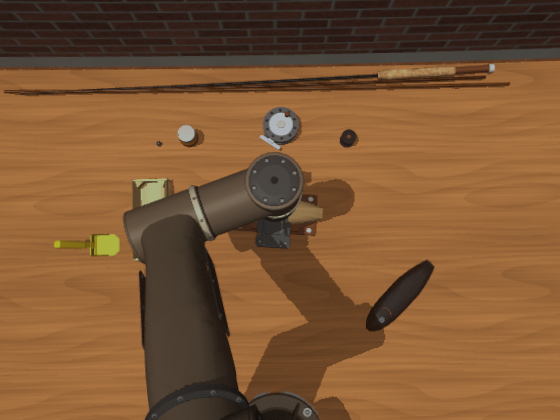

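Closed and flush. I press more firmly.

Call:
jog_arm(
  motion=[
    [[0, 0, 0.0015, 0, 0, 0, 0.05], [0, 0, 0.0022, 0, 0, 0, 0.05], [0, 0, 0.0026, 0, 0, 0, 0.05], [0, 0, 0.0026, 0, 0, 0, 0.05]],
  ],
  newtons=60,
)

```text
t: 34.15
eef_pos: [0.5615, -0.0061, 0.0704]
ee_rot: [-3.139, -0.002, -1.655]
force: [-10.0, 2.3, 24.6]
width: 0.0613
```

Call:
jog_arm(
  motion=[
    [[0.0, 0, 0.0028, 0, 0, 0, 0.05], [0, 0, 0.0032, 0, 0, 0, 0.05], [0, 0, 0.0034, 0, 0, 0, 0.05], [0, 0, 0.0034, 0, 0, 0, 0.05], [0, 0, 0.0034, 0, 0, 0, 0.05]],
  ],
  newtons=60,
)

```text
t: 34.65
eef_pos: [0.5615, -0.0061, 0.0704]
ee_rot: [-3.138, -0.002, -1.655]
force: [-11.9, 3.9, 33.7]
width: 0.0613
```

```bash
python3 - <<'E'
from h import *
s=st(); print(s['t'],s['eef_pos'],s['ee_rot'],s['width'],s['force'])
f=optics.grab_frame('side');crop(f,240,180,340,260,6,'q1s.png')
f=optics.grab_frame('side');crop(f,170,250,300,350,5,'q1t.png')
E
```

```text
34.65 [ 0.56149715 -0.00609561  0.07036907] [-3.13811525e+00 -1.87125823e-03 -1.65459206e+00] 0.06130518519762156 [-11.88577855   3.93280197  33.66689803]
```

View pics/q1s.png

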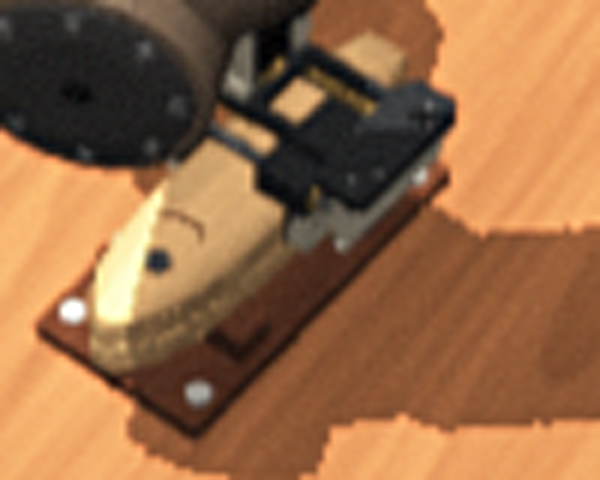

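View pics/q1t.png

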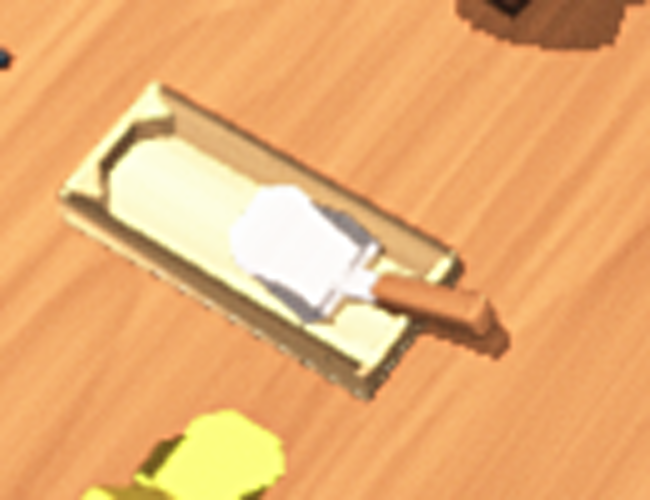

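The halves are flush head to head, held at about 34 N down, and the scoop is in the tray. I hand the job in.

```bash
python3 -c "
from station import arm
print(arm.job_done()); s=arm.get_state(); print(s['t'],s['eef_pos'],s['force'],s['width'])"
```

```text
the job is handed in; nothing more can be done
None
the job is handed in; nothing more can be done
```

I scooped three of the four lead balls into the ballast pocket and put the scoop back in the tray. I then closed the lure head to head and handed the job in at about 35 s, still gripping the upper half and pressing it down.

**Last checks**
- **Balls:** the wrist picture taken just before closing showed all three balls in the pocket.
- **Closure:** the upper half went over the dowels with almost no force. It stopped with the tool at 70.4 mm, within about 0.1 mm of the height expected for fully closed. The side view shows the halves flush.
- **Press:** about 34 N downward with a 61 mm grip, and no slip seen. There was also about 12 N of side load.
- **Reel, jar and spool:** in the top view they look to be where they started. I did not measure them.

**What went wrong**
- **First scooping try:** the arm reached a joint limit and strayed, and the fourth ball rolled onto the bench beyond the tray. I left it there, since three were enough.
- **Regrasp:** one attempt to regrip the scoop missed the handle, because the scoop had tipped over after I let go of it.
- **Scoop at rest:** it does not lie flat as it did at the start. The bowl is inside the tray, but the nose is up about 30° and the handle leans on the near rim.

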